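Clamp a roller blank and set out its studs

ROBOT

A 7-joint arm with a two-finger parallel gripper is mounted at the origin on the work surface. World frame = base frame: x ahead of the robot, y to its left, z up, the work surface at z = 0. Lengths are in mm, angles in degrees, forces in N, time in s.
With the tool pointing down it reaches from about 400 to 900 mm from the base axis. Payload 5.6 kg.
Tool frame: the origin (TCP) lies at the centre of the arm's flange, where the gripper is bolted on; the fingertips stand 190 mm ahead of it and the grasp point (between the pads) lies 171 mm ahead of it (ctrl.nose_length is the z of the fingertips in the tool frame, in mm); z points along the fingers, y is the line along which they close (so a half turn about z gives the same grasp; the last joint's range is limited). The gripper opens to 92 mm and grips with 3 to 60 N. Pads are 20 mm wide; open, the fingers measure 128 mm over their backs; the gripper's body (75 mm by 189 mm) begins 69 mm behind the grasp point.
Start: joints at [63.369, 26.786, -0.665, 91.828, 0.344, 61.387, -3.226], TCP at [266.077, -593.047, 404.692] pointing down, gripper open.
Joint ranges: [-144.91, 144.91], [-17.63, 115.5], [-89.93, 88.59], [15.96, 139.68], [-74.01, 254.01], [8.47, 105.57], [-167.45, 167.45]. Speed limits (degrees/s): [147.25, 147.25, 180, 180, 180, 180, 180].

INTERFACE

Orientations are given as [roll, pitch, yaw] about the fixed x, y, z axes, in that order (R = Rz(yaw) Ry(pitch) Rx(roll)).
In Python, from station import ctrl gives the robot as it stands.
- The arm moves only by the tool send_rows, never from a script. Its argument "targets" is a list of rows, each a list of 4 numbers: the shift along the tool's x, y, z each as a share of 0.2 m, from -1 to 1, then the turn about the tool's z as a share of 180 degrees, from -1 to 1. In form: [[dx, dy, dz, yaw], ...]. A call has exactly 8 rows; each row is the pose to reach, as a shift and turn from the pose commanded when the call began, along the tool's axes at that moment, turning the shorter way round; what a row does not reach only later rows make up. A row lasts 1/8 s, in which the tool goes at most 62.5 mm and 10.7 degrees, less where a joint would pass 70% of its speed; a pose out of reach is approached as far as the arm can. A call with a number of a shift or a turn outside -1 to 1 is refused whole. A call with a gripper value outside its range is refused whole. "jaw" is the opening, from 0 (shut) to 1 (fully open), set as the call begins (left out, the last holds). The fingers move at their own pace and stop on an object; "grip_force" is the grip in N (left out, the last holds). Time passes only in rows, so rows that repeat a pose let the fingers close, or fill a call up. It gives the time, the measured TCP pose, the force, the opening and the grip force at its end, in the units of the state.
- ctrl.read_state(): the state, without advancing time (a new reading comes with each control period).
- ctrl.snapshot(name): name is "side" or "top" or "wrist"; returns a dict with "img" (480x640x3 uint8, blue, green, red), "depth" (480x640 float32, mm along the optical axis (not along the pixel's ray), 0 where there is no reading), "camera_matrix" (3x3 intrinsics, pixels), "position" and "orientation" of the camera in the world. Camera axes: x right, y down, z forward; pixel columns grow to the right and rows downward; lengths in mm; the calibration is good to about 2 mm. A picture is of the moment at which its call begins.
- ctrl.job_done(): hands the job in; it is judged then, once.
The state is a dict: "time_s": time; "q": joint angles; "joint_velocities": joint speeds; "tau": joint torques, N m; "tcp_pos": TCP position; "ee_rot": TCP orientation; "force": force on the tool from outside, world axes, zero at the start; "moment": the same for the moment, N m; "finger_gap": finger opening in mm; "grasp_force": force on a finger pad.
Only numpy, scipy, OpenCV 4.12 (cv2) and the standard library are available. Lean on these libraries where they do the work, as an engineer would, in place of code of your own. Each camera call takes 0.05 s, during which the arm holds its last target. There are 200 camera calls.

TASK

Get the bench ready for studding a texture roller: take the wooden roller that stands on end, lay it on its side across the vise's bed between the two jaws, about centred, and crank the handle until the sliding jaw grips it firmly against the fixed jaw. Then, with the roller clamped, tip the studs out of the cup into the terracotta dish, set the empty cup upright back on its cork mat, and put any stray studs from the bench into the dish too. Leave everything else on the bench where it is.

Things in the scene. Friction and masses are not known exactly. Their poses are not given: they have to be found in the camera images.
- vise: green bench vise, fixed; foot 270 x 110 mm. Origin: foot centre, on the bench; +x from crank end to fixed jaw (closing direction), z up. Flat bed for the roller: 60 mm high, 56 mm wide (y). Fixed jaw face at x = 30 mm; jaws 60 mm wide (y), tops 105 mm over the bench, as is the end plate at x = -124 to -106.
- cradle (a point): point in the vise where the middle of the clamped roller belongs: vise x 10, y 0, z 80 mm. Axes as the vise.
- jaw: the vise's sliding jaw, 60 mm wide, 105 mm high, 32 mm thick. Origin: at bench height below its gripping face; it moves along vise +x to close, from x = -42 mm (open, 72 mm gap) to x = -2 mm.
- crank (a joint): crank angle, rad: 0 (jaw fully open, pin up) to 20.9; grows, closing the jaw 12 mm a turn, when turned clockwise seen from the crank end (looking along vise +x). The jaw meets the roller at about 16.8; a firm grip is some 0.5 further. Stays where left; needs about 3 N at the pin. Axis: along vise x at y 0, z 80 mm.
- crank_pin (a point): middle of the crank's handle, a wooden grip 18 mm thick, 56 mm long, parallel to vise x, that revolves freely on its pin; at crank angle q it is at vise x -173, y -40 sin q, z 80 + 40 cos q mm. The flat crank arm is 35 mm nearer the vise. It can be pinched from above and led round.
- roller: plain wooden cylinder, 40 mm diameter, 190 mm long, standing on end at the start. Origin: centre of the end it stands on; z along its axis.
- roller_mid (a point): centre of the roller, 95 mm from its ends
- cup: white cup without handle, glazed, tapered: 56 mm diameter at the foot, 66 mm at the rim, 80 mm high, wall 3 mm, floor 4 mm; holds studs. Origin: centre of its foot; z up through its mouth.
- cup_rim (a point): centre of the cup's mouth, 80 mm over its foot
- mat: round cork mat, 120 mm across, 4 mm thick, on which the cup stands at the start; fixed. Origin: centre of its underside.
- dish: shallow round terracotta dish, 140 mm diameter at the foot, 170 mm at the rim, 40 mm high, wall 5 mm, floor 6 mm; loose, 0.55 kg. Origin: centre of its underside.
- cutter: round cutter ring, 72 mm diameter, 30 mm high; to be left alone
- plunger: plunger stamp, 48 mm diameter, 50 mm high; to be left alone
- medallion: flat clay disc, 90 mm diameter, 12 mm high; to be left alone
- stud0: varnished wooden stud in the cup at the start: plain short cylinder, 18 mm diameter, 13 mm high. Origin: its centre; z along its axis.
- stud1: varnished wooden stud in the cup at the start: plain short cylinder, 18 mm diameter, 13 mm high. Origin: its centre; z along its axis.
- stud2: varnished wooden stud in the cup at the start: plain short cylinder, 18 mm diameter, 13 mm high. Origin: its centre; z along its axis.
- stud3: varnished wooden stud in the cup at the start: plain short cylinder, 18 mm diameter, 13 mm high. Origin: its centre; z along its axis. May be absent.
- stud4: varnished wooden stud in the cup at the start: plain short cylinder, 18 mm diameter, 13 mm high. Origin: its centre; z along its axis. May be absent.
- stud5: varnished wooden stud in the cup at the start: plain short cylinder, 18 mm diameter, 13 mm high. Origin: its centre; z along its axis. May be absent.
- stray0: wooden stud like the others (18 mm diameter, 13 mm high), standing astray on the bench. Origin: its centre; z along its axis. May be absent (1 to 3 are there).
- stray1: wooden stud like the others (18 mm diameter, 13 mm high), standing astray on the bench. Origin: its centre; z along its axis. May be absent (1 to 3 are there).
- stray2: wooden stud like the others (18 mm diameter, 13 mm high), standing astray on the bench. Origin: its centre; z along its axis. May be absent (1 to 3 are there).
Things that resemble listed ones, but are neither listed nor needed, are in the scene too. Leave any pink or red look-alike of the cup alone.

How it is judged (in metres and radians):
On the way, in this order (a step that is already met when the one before it is completed fails the run):
1. the roller lies across the vise's bed between the jaws, let go (angle between the z axis of roller and the y axis of vise, either way round below 0.12 rad and z of roller_mid in the frame of vise between 0.074 and 0.086 m and y of roller_mid in the frame of vise between -0.035 and 0.035 m and x of roller_mid in the frame of vise between -0.03 and 0.016 m and contact force between the fingers and roller below 0.2 N), for 0.2 s.
2. the sliding jaw is cranked onto the roller and grips it (angle between the z axis of roller and the y axis of vise, either way round below 0.12 rad and z of roller_mid in the frame of vise between 0.074 and 0.086 m and y of roller_mid in the frame of vise between -0.035 and 0.035 m and x of roller_mid in the frame of vise between -0.03 and 0.016 m and x of roller_mid in the frame of vise above 0.004 m and contact force between jaw and roller above 4 N), for 0.2 s.
3. the cup is tipped with its mouth over the dish (angle between cup's own z axis and vertical above 1.3 rad and horizontal distance between cup_rim and dish below 0.1 m), for 0.2 s.
At the end, for the whole second after the job is handed in: The roller lies across the vise (within 0.12 rad, centred along its length within 35 mm), gripped between the jaws with more than 4 N; every stud, poured or stray, rests in the dish; the dish is level; the cup stands upright on the cork mat, its centre within 40 mm of the mat's (all of step 2 and horizontal distance between each of stud0, stud1, stud2, stud3, stud4, stud5, stray0, stray1, stray2 and dish below 0.078 m and z of each of stud0, stud1, stud2, stud3, stud4, stud5, stray0, stray1, stray2 in the frame of dish below 0.045 m and linear speed of each of stud0, stud1, stud2, stud3, stud4, stud5, stray0, stray1, stray2, cup below 0.03 m/s and angle between each of cup, dish's own z axis and vertical below 0.1 rad and horizontal distance between cup and mat below 0.04 m and z of cup in the frame of mat below 0.008 m); the robot touches nothing.
It fails at once if the cutter is pushed more than 25 mm aside (distance of cutter from where it was at the start of the episode above 0.025 m).
It fails at once if the plunger is pushed more than 25 mm aside (distance of plunger from where it was at the start of the episode above 0.025 m).
It fails at once if the medallion is pushed more than 25 mm aside (distance of medallion from where it was at the start of the episode above 0.025 m).
Of stud3, stud4, stud5 only 1 to 3 are there at a start; the rules pass over those that are not, and their reading is None.
Of stray0, stray1, stray2 only 1 to 3 are there at a start; the rules pass over those that are not, and their reading is None.
At some moment in a run one of stray0, stray1, stray2, cup may be knocked a few centimetres aside while the robot is not near it.
It also fails if it takes over 210 s, if anything falls off the work surface, if the arm or the gripper's body presses on something with over 40 N, if the wrist force passes 120 N, or if a joint passes its speed limit or range.

## Working session

There is one attempt and no reset: what is moved stays moved. The work goes in short steps, Python scripts to look and compute and a tool call to move; the robot and the scene stay as the last step left them, time stands still between calls to the robot, and variables do not carry over. Pictures are saved under pics/ and viewed, at most 14 in all, crops included, and the job is handed in when it is done.

Besides the shell and the picture viewer there is one more tool, called after ">>>" by a JSON object that holds its "fn" and its "kwargs". send_rows: Moves the arm, as the interface text tells. Its arguments: {"type":"object","properties":{"targets":{"type":"array"},"jaw":{"type":"number"},"grip_force":{"type":"number"}},"required":["targets"]}

```bash
ls; mkdir -p pics; cat > h.py <<'E'
import numpy as np,cv2
from scipy.spatial.transform import Rotation as R
from station import ctrl
def snap(n,f=None):
    s=ctrl.snapshot(n)
    if f: cv2.imwrite('pics/'+f,s['img']); np.savez('pics/'+f+'.npz',**s)
    return s
def load(f): return dict(np.load('pics/'+f+'.npz',allow_pickle=True))
def rot(s):
    o=np.array(s['orientation'],float)
    return o if o.shape==(3,3) else R.from_euler('xyz',o,degrees=True).as_matrix()
def cloud(s):
    K=np.array(s['camera_matrix']);d=s['depth'].astype(float);v,u=np.mgrid[:480,:640]
    p=np.stack([(u-K[0,2])/K[0,0]*d,(v-K[1,2])/K[1,1]*d,d],-1)
    P=p@rot(s).T+np.array(s['position']);P[d==0]=np.nan
    return P
def onz(s,u,v,z):
    K=np.array(s['camera_matrix']);r=rot(s)@np.array([(u-K[0,2])/K[0,0],(v-K[1,2])/K[1,1],1]);c=np.array(s['position'])
    return c+r*(z-c[2])/r[2]
def st():
    s=ctrl.read_state();print({k:np.round(s[k],2).tolist() for k in ['time_s','q','tcp_pos','ee_rot','force','finger_gap','grasp_force']});return s
E
python3 - <<'E'
from h import *
st()
for n in ['top','side']:
    s=snap(n,n+'0.png');print(n,s['camera_matrix'],s['position'],s['orientation'])
E
```

```text
pics
{'time_s': 0.0, 'q': [63.37, 26.83, -0.66, 91.88, 0.34, 61.39, -3.23], 'tcp_pos': [265.97, -592.83, 403.78], 'ee_rot': [-179.9, 0.01, 24.16], 'force': [0.8, -0.81, -0.0], 'finger_gap': 92.27, 'grasp_force': 0.0}
top [[565.75331819   0.         334.33704344]
 [  0.         565.75331819 240.94527826]
 [  0.           0.           1.        ]] [ 436.17785885  -64.3682351  1504.50073252] [-176.02764824    0.69401555  -88.76197171]
side [[509.33767521   0.         320.4887704 ]
 [  0.         509.33767521 231.8333697 ]
 [  0.           0.           1.        ]] [ 13.97835544 771.06357283 847.2601317 ] [-127.43822487    0.87903367 -147.34513816]
```

View pics/top0.png

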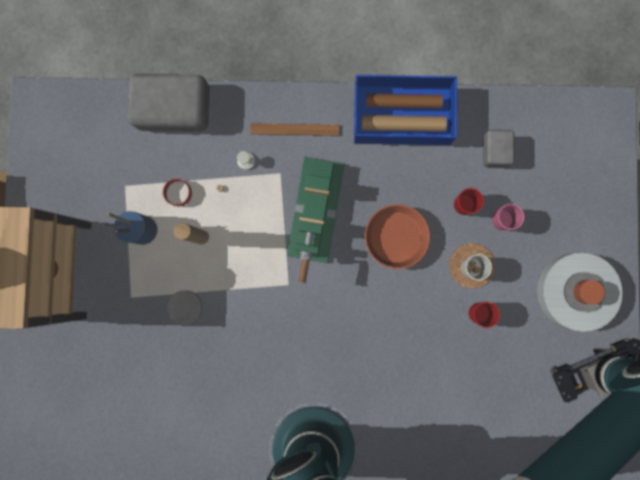

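View pics/side0.png

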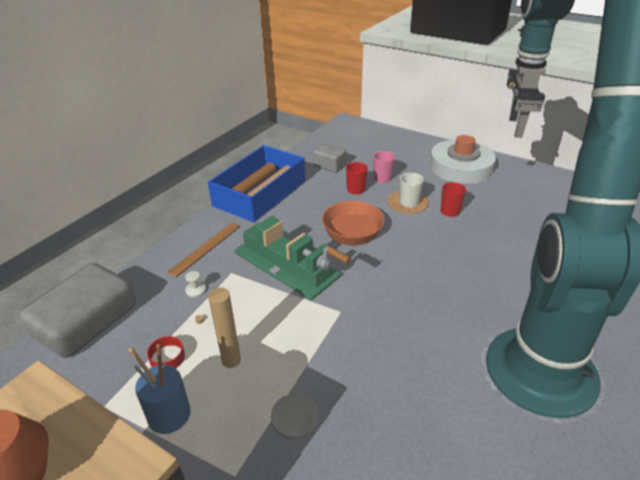

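Top view: the green vise is around (315,210), with the crank end at (302,270). The standing roller is at (185,232). The dish is at (398,237), and the white cup on cork is at (476,266) — the red and pink cups at (469,201), (509,217) and (485,314) are look-alikes. A stray stud is at (222,188), the cutter at (177,192), the plunger at (246,160) and the medallion at (184,306).

```bash
python3 - <<'E'
from h import *
s=load('top0.png');P=cloud(s);im=s['img'].astype(int)
def reg(u0,v0,u1,v1): return P[v0:v1,u0:u1].reshape(-1,3),im[v0:v1,u0:u1].reshape(-1,3)
# vise
p,c=reg(280,150,345,265)
g=(c[:,1]>c[:,2]+15)&(c[:,1]>c[:,0]+5)
print('bench z',np.nanmedian(P[330:400,100:250,2]))
for lo,hi in [(98,112),(52,68),(70,95)]:
    m=(p[:,2]>lo)&(p[:,2]<hi); print(lo,m.sum())
m=(p[:,2]>97)&(p[:,2]<112)
r=cv2.minAreaRect(p[m][:,:2].astype(np.float32));print('tops',r,cv2.boxPoints(r).round(0).tolist())
m=g&(p[:,2]>3)
r=cv2.minAreaRect(p[m][:,:2].astype(np.float32));print('vise all',r,cv2.boxPoints(r).round(0).tolist())
# roller top
p,c=reg(160,210,215,250);m=p[:,2]>180;print('roller',m.sum(),p[m].mean(0),p[m].min(0),p[m].max(0))
# dish
p,c=reg(355,195,440,280);m=(p[:,2]>33)&(p[:,2]<48);print('dish',cv2.minEnclosingCircle(p[m][:,:2].astype(np.float32)))
p,c=reg(455,250,500,285);m=(p[:,2]>78)&(p[:,2]<95);print('cup',m.sum(),cv2.minEnclosingCircle(p[m][:,:2].astype(np.float32)),np.median(p[m][:,2]))
p,c=reg(440,235,505,295);m=(c[:,2]>c[:,0]+35)&(p[:,2]<10);print('mat',cv2.minEnclosingCircle(p[m][:,:2].astype(np.float32)))
p,c=reg(212,180,232,196);m=(p[:,2]>8);print('stray',m.sum(),p[m].mean(0),onz(s,222,188,13))
p,c=reg(160,175,195,210);m=(p[:,2]>20);print('cutter',p[m].mean(0))
p,c=reg(230,145,262,175);m=(p[:,2]>35);print('plunger',p[m].mean(0))
p,c=reg(290,260,315,290);m=(p[:,2]>60);print('crank pin',m.sum(),p[m].mean(0),p[m].max(0),p[m].min(0))
for q in [(134,228)]: print('pens',P[q[1],q[0]])
for n,(a,b) in dict(a=(20,20),b=(330,240)).items(): pass
A=s['img'][140:290,230:360];B=s['img'][220:300,430:530]
cv2.imwrite('pics/c1.png',np.hstack([cv2.resize(A,(433,500),interpolation=2),cv2.resize(s['img'][235:295,445:490],(375,500),interpolation=2)]))
E
```

```text
bench z 0.14853122376007377
98 830
52 1140
70 194
tops ((592.8174438476562, 12.545398712158203), (59.9332160949707, 210.3487091064453), 81.54601287841797) [[484.0, -2.0], [692.0, -33.0], [701.0, 27.0], [493.0, 58.0]]
vise all ((623.4953002929688, 9.59066390991211), (109.2812728881836, 268.4910583496094), 81.73106384277344) [[483.0, -25.0], [748.0, -64.0], [764.0, 44.0], [499.0, 83.0]]
roller 240 [544.80879315 309.79326922 189.98175469] [526.28324206 290.81545478 180.17339943] [564.4760312  330.54214642 198.64887213]
dish ((554.9978637695312, -206.86341857910156), 84.48342895507812)
cup 116 ((478.2174072265625, -406.10723876953125), 33.42938232421875) 83.38437469621817
mat ((483.357666015625, -408.1314697265625), 59.213661193847656)
stray 46 [674.5317149  265.28088116  12.31971519] [674.61416621 258.5071325   13.        ]
cutter [662.4861522  375.72193174  28.09039964]
plunger [751.90542613 197.9279694   49.74079892]
crank pin 164 [457.6921531   27.37882094 126.69495802] [485.09429943  40.93145216 136.63014788] [429.99305568  14.92159463  86.60243479]
pens [556.06212525 459.85379935  92.06850711]
```

View pics/c1.png

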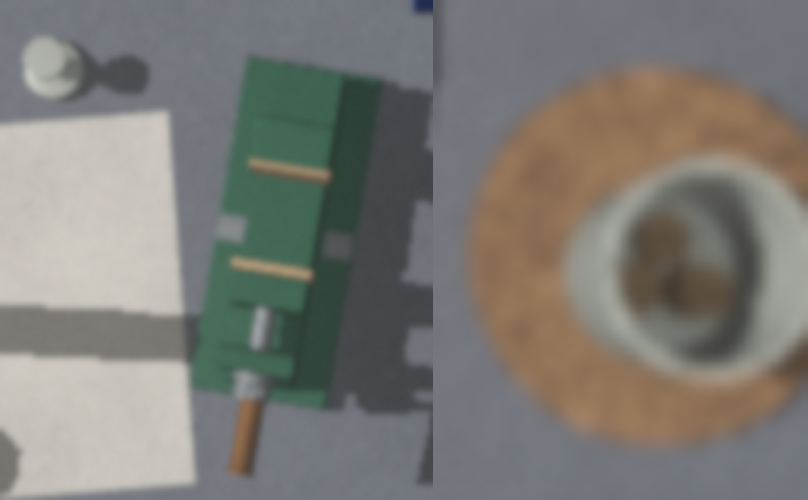

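Crop: the vise's wooden jaw strips and the handle (pin up) are clear. The white cup on the cork mat holds brown studs, so it is the right cup and not a red or pink one. The only stray visible from above is at (222,188). The vise's yaw is about -8.3°, so a tool yaw of 81.7° lines the tool up with it.

```bash
cat >> h.py <<'E'
def plan(*wps,start=None):
    """wps: (x,y,z,yaw) TCP waypoints; prints tool-frame shares from the previous one"""
    if start is None:
        s=ctrl.read_state();p=np.array(s['tcp_pos']);y=s['ee_rot'][2]
    else: p=np.array(start[:3],float);y=start[3]
    for w in wps:
        c,n=np.cos(np.radians(y)),np.sin(np.radians(y));d=np.array(w[:3])-p
        t=np.array([c*d[0]+n*d[1],n*d[0]-c*d[1],-d[2]])/200
        print(w,'->',np.round(t,3).tolist(),round(-((w[3]-y+180)%360-180)/180,4))
        p=np.array(w[:3],float);y=w[3]
VO=np.array([623.5,9.6]);VY=-8.3
def V(x,y,o=None):
    o=VO if o is None else o;a=np.radians(VY);return o+np.array([np.cos(a)*x-np.sin(a)*y,np.sin(a)*x+np.cos(a)*y])
E
python3 - <<'E'
from h import *
plan((330,-400,430,24),(420,-200,430,24),(470,0,430,50),(500,150,430,81.7),(540,280,430,81.7))
E
```

```text
(330, -400, 430, 24) -> [0.687, -0.749, -0.131] 0.0009
(420, -200, 430, 24) -> [0.818, -0.731, -0.0] 0.0
(470, 0, 430, 50) -> [0.635, -0.812, -0.0] -0.1444
(500, 150, 430, 81.7) -> [0.671, -0.367, -0.0] -0.1761
(540, 280, 430, 81.7) -> [0.672, 0.104, -0.0] -0.0
```

>>> {"fn": "send_rows", "kwargs": {"targets": [[0.17,-0.19,-0.06,0],[0.34,-0.37,-0.13,0],[0.51,-0.56,-0.13,0],[0.69,-0.75,-0.13,0],[0.69,-0.75,-0.13,0],[0.69,-0.75,-0.13,0],[0.69,-0.75,-0.13,0],[0.69,-0.75,-0.13,0]], "jaw": 1}}

```text
time_s: 1.1
tcp_pos: [330.0, -400.7, 430.4]
ee_rot: [-180.0, 0.0, 24.1]
force: [0.3, 0.6, -0.3]
finger_gap: 92.1
grasp_force: 0.0
```

>>> {"fn": "send_rows", "kwargs": {"targets": [[0.2,-0.18,0,0],[0.4,-0.36,0,0],[0.6,-0.54,0,0],[0.82,-0.73,0,0],[0.82,-0.73,0,0],[0.82,-0.73,0,0],[0.82,-0.73,0,0],[0.82,-0.73,0,0]]}}

```text
time_s: 2.1
tcp_pos: [420.0, -200.5, 430.6]
ee_rot: [-180.0, 0.0, 24.0]
force: [1.1, -0.2, -0.7]
finger_gap: 92.1
grasp_force: 0.0
```

>>> {"fn": "send_rows", "kwargs": {"targets": [[0.16,-0.2,0,-0.04],[0.32,-0.4,0,-0.08],[0.48,-0.6,0,-0.11],[0.63,-0.81,0,-0.144],[0.63,-0.81,0,-0.144],[0.63,-0.81,0,-0.144],[0.63,-0.81,0,-0.144],[0.63,-0.81,0,-0.144]]}}

```text
time_s: 3.1
tcp_pos: [469.0, -1.2, 430.6]
ee_rot: [180.0, 0.0, 49.9]
force: [-1.2, 0.2, 0.5]
finger_gap: 91.8
grasp_force: 0.0
```

```bash
python3 - <<'E'
from h import *
st()
s=snap('wrist','w1.png');print(s['position'],s['orientation'])
plan((500,150,430,81.7),(540,250,430,81.7))
E
```

```text
{'time_s': 3.1, 'q': [20.68, 9.65, -27.07, 113.23, 5.16, 58.28, -48.84], 'tcp_pos': [469.02, -1.2, 430.64], 'ee_rot': [179.99, 0.02, 49.94], 'force': [-1.22, 0.21, 0.46], 'finger_gap': 91.77, 'grasp_force': 0.0}
[516.4520292   56.17695379 411.33785559] [ 1.64668761e+02 -6.73596546e-02 -4.00753133e+01]
(500, 150, 430, 81.7) -> [0.677, -0.367, 0.003] -0.1763
(540, 250, 430, 81.7) -> [0.524, 0.126, -0.0] -0.0
```

View pics/w1.png

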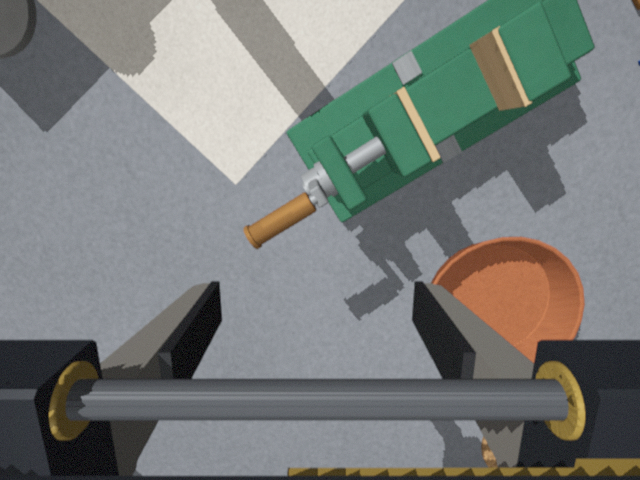

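Wrist view: the handle runs from (250,237) to (312,200). The fixed jaw's strip top goes from (496,28) to (529,105), the sliding jaw's strip from (400,90) to (437,160), and the dish is at (508,300).

```bash
python3 - <<'E'
from h import *
s=load('w1.png')
f=lambda u,v,z:onz(s,u,v,z)[:2].round(1)
def vf(p):
    a=np.radians(VY);d=p-VO;return np.round([np.cos(a)*d[0]+np.sin(a)*d[1],-np.sin(a)*d[0]+np.cos(a)*d[1]],1)
for n,u,v,z in [('fixA',494,29,105),('fixB',527,106,105),('slA',403,89,105),('slB',440,159,105),('pinEnd',252,237,129),('pinIn',312,200,129),('pinmid',283,219,129),('endplateA',303,146,105),('endplateB',350,206,105)]:
    p=f(u,v,z);print(n,p,vf(p))
P=cloud(s);im=s['img'].astype(int)
m=(im[...,2]>im[...,0]+60)&(P[...,2]>100)&(P[...,2]<140);m[:180]=0;m[:,330:]=0;m[260:]=0
p=P[m];print('pin cloud',m.sum(),p.mean(0),p.max(0)[2],[vf(q[:2]) for q in (p.mean(0),)])
r=cv2.minAreaRect(p[:,:2].astype(np.float32));print(r)
m=(P[...,2]>98)&(P[...,2]<110);m[:, :300]=0;m[250:]=0
q=P[m][:,:2];a=np.radians(VY);d=q-VO;w=np.stack([np.cos(a)*d[:,0]+np.sin(a)*d[:,1],-np.sin(a)*d[:,0]+np.cos(a)*d[:,1]],-1)
w=w[w[:,0]>-100];print(np.percentile(w,[0.5,50,99.5],axis=0)); h=np.histogram(w[:,0],bins=np.arange(-130,110,4));print(h[0])
for lo,hi in((-70,-40),(30,60)):
    k=w[(w[:,0]>lo)&(w[:,0]<hi)];r=cv2.minAreaRect(k.astype(np.float32));print(r)
E
```

```text
fixA [663.3  32.5] [36.1 28.4]
fixB [653.7 -27.5] [ 35.2 -32.4]
slA [589.4  42.3] [-38.5  27.4]
slB [581.  -17.2] [-38.2 -32.7]
pinEnd [433.4  32.9] [-191.5   -4.4]
pinIn [486.4  25.2] [-137.9   -4.4]
pinmid [460.6  28.2] [-163.9   -5.1]
endplateA [505.6  59. ] [-123.8   31.9]
endplateB [504.1  -0.9] [-116.6  -27.6]
pin cloud 1402 [457.75990305  30.13840162 127.91395285] 132.17184942630786 [array([-167. ,   -3.6])]
((457.08184814453125, 29.025569915771484), (17.05857276916504, 55.16050338745117), 79.69618225097656)
[[-6.90984197e+01 -3.07707113e+01]
 [ 3.81202141e+01 -9.02554156e-03]
 [ 7.13353203e+01  2.84161406e+01]]
[  0   0   0   0   0   0   0   0   0   0   0   0   0   0   0 421 419 419
 417 424 426 384 419  97   0   0   0   0   0   0   0   0   0   0   0   0
   0   0   0   0  15 716 585 475 496 493 498 500 502 481 168   0   0   0
   0   0   0   0   0]
((-54.7110710144043, -1.1181812286376953), (29.370609283447266, 60.081581115722656), 0.006384784355759621)
((46.722564697265625, -1.483541488647461), (26.546716690063477, 60.18809127807617), 0.00490097189322114)
```

>>> {"fn": "send_rows", "kwargs": {"targets": [[0.17,-0.09,0,-0.04],[0.34,-0.18,0,-0.09],[0.51,-0.27,0,-0.13],[0.68,-0.37,0,-0.176],[0.68,-0.37,0,-0.176],[0.68,-0.37,0,-0.176],[0.68,-0.37,0,-0.176],[0.68,-0.37,0,-0.176]]}}

```text
time_s: 4.15
tcp_pos: [499.7, 150.8, 430.7]
ee_rot: [180.0, 0.0, 81.6]
force: [0.9, 0.2, -0.2]
finger_gap: 91.9
grasp_force: 0.0
```

```bash
python3 - <<'E'
from h import *
st()
s=snap('wrist','w2.png');P=cloud(s)
m=(P[...,2]>182)&(P[...,2]<198)&(P[...,1]>270)&(P[...,0]<600);p=P[m];print(m.sum(),p.mean(0) if m.any() else 0, cv2.minEnclosingCircle(p[:,:2].astype(np.float32)) if m.any() else 0)
m=(P[...,2]>9)&(P[...,2]<16)&(P[...,0]>600)&(P[...,1]>200)&(P[...,1]<320)&(P[...,0]<720);p=P[m];print('stray',m.sum(),p.mean(0) if m.any() else 0)
E
```

```text
{'time_s': 4.15, 'q': [9.67, 16.83, -35.79, 106.25, 11.26, 60.45, -38.9], 'tcp_pos': [499.71, 150.82, 430.74], 'ee_rot': [179.98, 0.03, 81.64], 'force': [0.94, 0.19, -0.17], 'finger_gap': 91.91, 'grasp_force': 0.0}
1 [541.68779423 291.54314744 182.5870488 ] ((541.6878051757812, 291.54315185546875), 9.999999747378752e-05)
stray 320 [674.74922398 265.91946717  13.60523313]
```

View pics/w2.png

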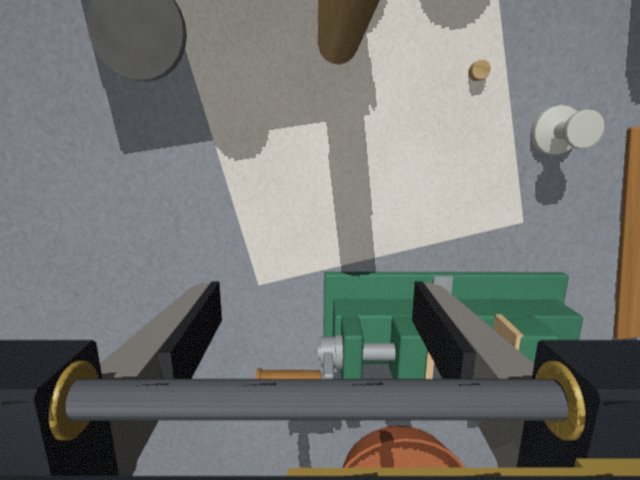

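The medallion is at (137,38), the roller foot at (340,50), the stray at (480,70) and the plunger at (570,128). The refined vise origin is about (628,7.4). Next I'll grip the roller high up and lay it over with the pads acting as the pivot.

```bash
sed -i 's/^VO=.*/VO=np.array([628.2,7.4]);VY=-8.3/' h.py; python3 - <<'E'
from h import *
plan((545,310,430,81.7),(545,310,329,81.7))
T=np.radians(np.arange(0,91,5.625));u=20-20*np.cos(T)+158*np.sin(T);z=158*np.cos(T)+25*np.sin(T)
for a in (0,8): print([[round(-(u[a+i]-u[a])/200,3),0,round((z[a]-z[a+i])/200,3),0] for i in range(1,9)])
E
```

```text
(545, 310, 430, 81.7) -> [0.819, 0.109, 0.004] -0.0002
(545, 310, 329, 81.7) -> [0.0, 0.0, 0.505] -0.0
[[np.float64(-0.078), 0, np.float64(-0.008), 0], [np.float64(-0.156), 0, np.float64(-0.009), 0], [np.float64(-0.234), 0, np.float64(-0.002), 0], [np.float64(-0.31), 0, np.float64(0.012), 0], [np.float64(-0.384), 0, np.float64(0.034), 0], [np.float64(-0.456), 0, np.float64(0.064), 0], [np.float64(-0.524), 0, np.float64(0.1), 0], [np.float64(-0.588), 0, np.float64(0.143), 0]]
[[np.float64(-0.059), 0, np.float64(0.049), 0], [np.float64(-0.113), 0, np.float64(0.104), 0], [np.float64(-0.162), 0, np.float64(0.164), 0], [np.float64(-0.204), 0, np.float64(0.229), 0], [np.float64(-0.239), 0, np.float64(0.298), 0], [np.float64(-0.267), 0, np.float64(0.37), 0], [np.float64(-0.288), 0, np.float64(0.445), 0], [np.float64(-0.302), 0, np.float64(0.522), 0]]
```

>>> {"fn": "send_rows", "kwargs": {"targets": [[0.2,0.03,0,0],[0.4,0.06,0,0],[0.6,0.08,0,0],[0.82,0.11,0,0],[0.82,0.11,0,0],[0.82,0.11,0,0],[0.82,0.11,0,0],[0.82,0.11,0,0]]}}

```text
time_s: 5.2
tcp_pos: [545.1, 309.8, 430.9]
ee_rot: [180.0, 0.0, 81.7]
force: [0.0, -0.6, 0.5]
finger_gap: 92.0
grasp_force: 0.0
```

>>> {"fn": "send_rows", "kwargs": {"targets": [[0,0,0.1,0],[0,0,0.2,0],[0,0,0.3,0],[0,0,0.4,0],[0,0,0.5,0],[0,0,0.5,0],[0,0,0.5,0],[0,0,0.5,0]]}}

```text
time_s: 6.2
tcp_pos: [545.1, 311.2, 331.6]
ee_rot: [179.9, -0.1, 81.8]
force: [0.2, -0.4, 0.3]
finger_gap: 91.9
grasp_force: 0.0
```

>>> {"fn": "send_rows", "kwargs": {"targets": [[0,0,0,0],[0,0,0,0],[0,0,0,0],[0,0,0,0],[0,0,0,0],[0,0,0,0],[0,0,0,0],[0,0,0,0]], "jaw": 0.3, "grip_force": 5}}

```text
time_s: 7.2
tcp_pos: [544.8, 311.0, 330.6]
ee_rot: [-180.0, 0.0, 81.8]
force: [-0.4, -0.4, -0.7]
finger_gap: 39.5
grasp_force: 5.0
```

Gripped at 39.5 mm. Tipping now.

>>> {"fn": "send_rows", "kwargs": {"targets": [[-0.078,0,-0.008,0],[-0.156,0,-0.009,0],[-0.234,0,-0.002,0],[-0.31,0,0.012,0],[-0.384,0,0.034,0],[-0.456,0,0.064,0],[-0.524,0,0.1,0],[-0.588,0,0.143,0]]}}

```text
time_s: 8.2
tcp_pos: [528.2, 193.3, 303.1]
ee_rot: [179.9, 0.0, 81.7]
force: [-1.6, -1.2, 6.2]
finger_gap: 39.9
grasp_force: 5.0
```

```bash
python3 - <<'E'
from h import *
st(); a=snap('side');b=snap('top')
cv2.imwrite('pics/t1.png',np.hstack([cv2.resize(a['img'][200:440,80:380],(500,400)),cv2.resize(b['img'][170:330,140:260],(300,400))]))
E
```

```text
{'time_s': 8.2, 'q': [2.08, 30.19, -32.91, 107.32, 21.46, 48.63, -49.96], 'tcp_pos': [528.2, 193.28, 303.06], 'ee_rot': [179.9, 0.02, 81.72], 'force': [-1.56, -1.2, 6.23], 'finger_gap': 39.88, 'grasp_force': 5.0}
```

View pics/t1.png

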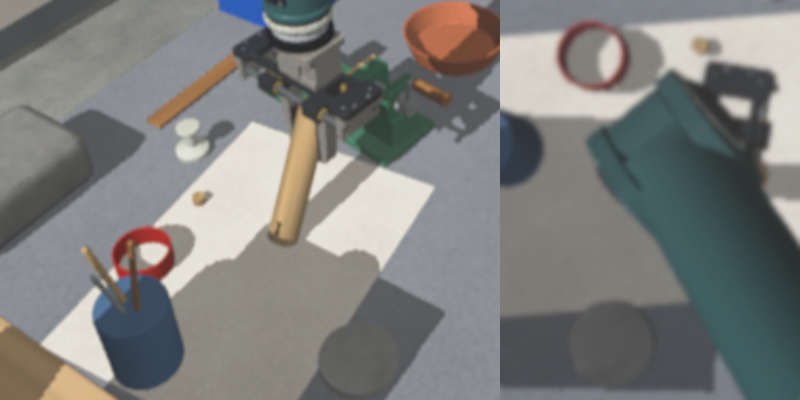

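The roller tilts between the fingers with its foot on the paper, so the pivot works. Continuing.

>>> {"fn": "send_rows", "kwargs": {"targets": [[-0.059,0,0.049,0],[-0.113,0,0.104,0],[-0.162,0,0.164,0],[-0.204,0,0.229,0],[-0.239,0,0.298,0],[-0.267,0,0.37,0],[-0.288,0,0.445,0],[-0.302,0,0.522,0]]}}

```text
time_s: 9.3
tcp_pos: [519.2, 134.8, 196.4]
ee_rot: [-180.0, -0.0, 81.8]
force: [0.6, -0.1, -0.2]
finger_gap: 40.0
grasp_force: 5.0
```

>>> {"fn": "send_rows", "kwargs": {"targets": [[0,0,0,0],[0,0,0,0],[0,0,0,0],[0,0,0,0],[0,0,0,0],[0,0,0,0],[0,0,0,0],[0,0,0,0]], "grip_force": 40}}

```text
time_s: 10.3
tcp_pos: [519.4, 134.8, 197.7]
ee_rot: [180.0, 0.0, 81.8]
force: [-0.1, 0.3, -1.4]
finger_gap: 39.5
grasp_force: 40.0
```

```bash
python3 - <<'E'
from h import *
st(); a=snap('side','s2.png');b=snap('top')
cv2.imwrite('pics/t2.png',np.hstack([cv2.resize(a['img'][200:440,80:380],(500,400)),cv2.resize(b['img'][170:330,140:260],(300,400))]))
P=cloud(a);im=a['img'].astype(int)
m=(im[...,2]>im[...,0]+40)&(P[...,2]>12)&(P[...,2]<60)&(P[...,0]>480)&(P[...,0]<600)&(P[...,1]>100)&(P[...,1]<340)
p=P[m];print(m.sum(),np.percentile(p,[1,50,99],axis=0).round(1))
for y in range(130,340,20):
    k=p[abs(p[:,1]-y)<4]
    if len(k): print(y,k.mean(0).round(1),k[:,2].max().round(1))
E
```

```text
{'time_s': 10.3, 'q': [3.45, 37.17, -27.26, 113.36, 28.09, 36.0, -50.47], 'tcp_pos': [519.39, 134.81, 197.68], 'ee_rot': [180.0, 0.0, 81.76], 'force': [-0.12, 0.28, -1.4], 'finger_gap': 39.48, 'grasp_force': 40.0}
893 [[502.6 148.1  27.3]
 [521.6 223.   46.2]
 [547.1 277.   59.6]]
150 [504.3 149.9  54. ] 59.9
170 [511.  170.   53.3] 59.8
190 [517.9 190.2  52.9] 59.4
210 [521.3 210.4  49.1] 57.5
230 [524.4 230.4  44.7] 52.3
250 [527.5 250.1  40.3] 47.3
270 [531.6 269.9  36.8] 44.6
```

View pics/t2.png

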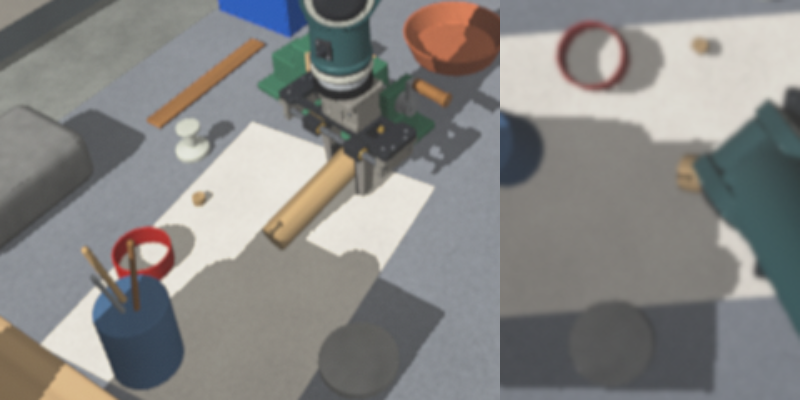

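The roller is about 13° short of flat and sits high in the fingers. I'll open a little so it settles between them, then regrip.

>>> {"fn": "send_rows", "kwargs": {"targets": [[0,0,0,0],[0,0,0,0],[0,0,0,0],[0,0,0,0],[0,0,0,0],[0,0,0,0],[0,0,0,0],[0,0,0,0]], "jaw": 0.52}}

```text
time_s: 11.4
tcp_pos: [519.4, 134.8, 197.6]
ee_rot: [-180.0, 0.0, 81.8]
force: [-0.3, -0.2, -0.3]
finger_gap: 47.9
grasp_force: 0.0
```

>>> {"fn": "send_rows", "kwargs": {"targets": [[0,0,0,0],[0,0,0,0],[0,0,0,0],[0,0,0,0],[0,0,0,0],[0,0,0,0],[0,0,0,0],[0,0,0,0]], "jaw": 0.3, "grip_force": 40}}

```text
time_s: 12.4
tcp_pos: [519.4, 134.8, 197.7]
ee_rot: [180.0, 0.0, 81.8]
force: [0.4, -0.4, -0.6]
finger_gap: 39.2
grasp_force: 40.0
```

>>> {"fn": "send_rows", "kwargs": {"targets": [[0,0,-0.1,0],[0,0,-0.2,0],[0,0,-0.3,0],[0,0,-0.4,0],[0,0,-0.5,0],[0,0,-0.6,0],[0,0,-0.6,0],[0,0,-0.6,0]]}}

```text
time_s: 13.4
tcp_pos: [519.1, 134.6, 317.3]
ee_rot: [-180.0, 0.0, 81.8]
force: [0.4, -0.1, -1.5]
finger_gap: 39.3
grasp_force: 40.0
```

```bash
python3 - <<'E'
from h import *
st(); a=snap('side','s3.png');P=cloud(a);im=a['img'].astype(int)
cv2.imwrite('pics/t3.png',cv2.resize(a['img'][150:390,80:380],(600,480)))
m=(im[...,2]>im[...,0]+40)&(P[...,2]>90)&(P[...,2]<200)&(P[...,0]>470)&(P[...,0]<600)&(P[...,1]>100)&(P[...,1]<340)
p=P[m];print(m.sum())
for y in range(130,340,15):
    k=p[abs(p[:,1]-y)<4]
    if len(k): print(y,len(k),k.mean(0).round(1),k[:,2].max().round(1),k[:,0].max().round(1))
E
```

```text
{'time_s': 13.4, 'q': [9.22, 26.91, -34.14, 110.28, 19.77, 48.71, -43.53], 'tcp_pos': [519.14, 134.55, 317.35], 'ee_rot': [-179.97, 0.03, 81.75], 'force': [0.44, -0.05, -1.51], 'finger_gap': 39.3, 'grasp_force': 40.0}
1151
130 17 [519.9 130.9 160.3] 164.2 529.6
145 50 [512.  145.3 156.4] 165.2 531.9
160 63 [512.6 160.2 154.3] 162.2 532.4
175 61 [514.3 175.1 153.4] 162.1 532.0
190 62 [517.5 190.1 153.9] 161.2 536.6
205 62 [519.1 204.9 154.1] 161.9 537.2
220 59 [521.6 220.1 154.7] 161.3 541.8
235 64 [523.7 235.2 154. ] 161.9 541.2
250 62 [526.8 250.1 154.3] 161.4 545.3
265 82 [531.2 265.4 152.1] 161.2 557.0
```

View pics/t3.png

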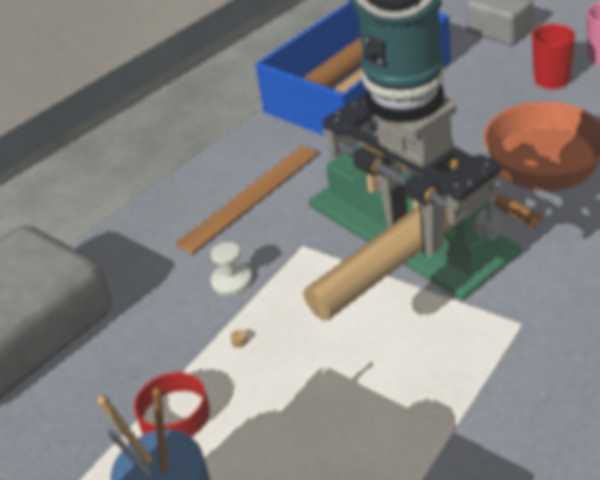

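```bash
python3 - <<'E'
from h import *
s=load('s3.png');P=cloud(s);print(onz(s,239,301,141),P[296:308:3,230:250:4].reshape(-1,3).round(0).tolist())
im=s['img'].astype(int);m=(im[...,2]>im[...,0]+40)&(abs(P[...,2]-141)<12)&(P[...,0]>470)&(P[...,0]<600)&(P[...,1]>240)&(P[...,1]<340);p=P[m]
ax=p[:,:2]@np.array([0.144,0.989])-np.array([519.1,134.6])@np.array([0.144,0.989]);print(np.percentile(ax,[50,80,90,95,99]).round(1))
E
```

```text
[536.66494199 269.22819952 141.        ] [[669.0, 168.0, 1.0], [547.0, 270.0, 150.0], [535.0, 272.0, 158.0], [528.0, 268.0, 158.0], [524.0, 261.0, 155.0], [660.0, 178.0, 4.0], [548.0, 270.0, 141.0], [537.0, 270.0, 147.0], [523.0, 273.0, 157.0], [521.0, 265.0, 152.0], [656.0, 184.0, 2.0], [551.0, 269.0, 130.0], [537.0, 272.0, 140.0], [525.0, 273.0, 148.0], [520.0, 267.0, 146.0], [647.0, 193.0, 4.0], [642.0, 186.0, 1.0], [539.0, 271.0, 130.0], [527.0, 272.0, 138.0], [518.0, 270.0, 141.0]]
[136.4 138.  138.4 138.8 139.1]
```

```bash
python3 - <<'E'
from h import *
t=V(-6,-54);print(t)
plan((t[0],134.6,337,81.7),(t[0],t[1],337,81.7),(t[0],t[1],258,81.7))
E
```

```text
[614.46761041 -45.1682554 ]
(np.float64(614.4676104115337), 134.6, 337, 81.7) -> [0.069, 0.472, -0.1] 0.0003
(np.float64(614.4676104115337), np.float64(-45.16825540371852), 337, 81.7) -> [-0.889, 0.13, -0.0] -0.0
(np.float64(614.4676104115337), np.float64(-45.16825540371852), 258, 81.7) -> [0.0, 0.0, 0.395] -0.0
```

>>> {"fn": "send_rows", "kwargs": {"targets": [[0.01,0.08,-0.05,0],[0.02,0.16,-0.1,0],[0.035,0.24,-0.1,0],[0.05,0.32,-0.1,0],[0.06,0.4,-0.1,0],[0.07,0.47,-0.1,0],[0.07,0.47,-0.1,0],[0.07,0.47,-0.1,0]]}}

```text
time_s: 14.45
tcp_pos: [613.9, 135.4, 337.2]
ee_rot: [-179.9, 0.0, 81.8]
force: [-0.2, -0.2, -1.2]
finger_gap: 39.2
grasp_force: 40.0
```

>>> {"fn": "send_rows", "kwargs": {"targets": [[-0.12,0.02,0,0],[-0.25,0.04,0,0],[-0.38,0.055,0,0],[-0.51,0.075,0,0],[-0.64,0.095,0,0],[-0.77,0.11,0,0],[-0.89,0.13,0,0],[-0.89,0.13,0,0]]}}

```text
time_s: 15.45
tcp_pos: [614.2, -46.8, 337.6]
ee_rot: [-180.0, 0.1, 81.6]
force: [0.2, -0.2, -1.5]
finger_gap: 39.1
grasp_force: 40.0
```

>>> {"fn": "send_rows", "kwargs": {"targets": [[0,0,0,0],[0,0,0.02,0],[0,0,0.04,0],[0,0,0.06,0],[0,0,0.08,0],[0,0,0.1,0],[0,0,0.1,0],[0,0,0.1,0]]}}

```text
time_s: 16.45
tcp_pos: [614.7, -44.7, 317.7]
ee_rot: [180.0, -0.0, 81.8]
force: [0.7, -0.3, -2.1]
finger_gap: 39.1
grasp_force: 40.0
```

```bash
python3 - <<'E'
from h import *
st(); a=snap('side');b=snap('top','top1.png')
cv2.imwrite('pics/t4.png',np.hstack([cv2.resize(a['img'][170:320,200:400],(530,400)),cv2.resize(b['img'][130:280,270:371],(270,400))]))
t=V(-6,-54);plan((t[0],t[1],258,81.7))
E
```

```text
{'time_s': 16.45, 'q': [23.85, 33.28, -31.03, 99.21, 20.67, 53.26, -23.8], 'tcp_pos': [614.71, -44.7, 317.73], 'ee_rot': [179.99, -0.0, 81.76], 'force': [0.69, -0.31, -2.12], 'finger_gap': 39.13, 'grasp_force': 40.0}
(np.float64(614.4676104115337), np.float64(-45.16825540371852), 258, 81.7) -> [-0.002, -0.001, 0.299] 0.0003
```

View pics/t4.png

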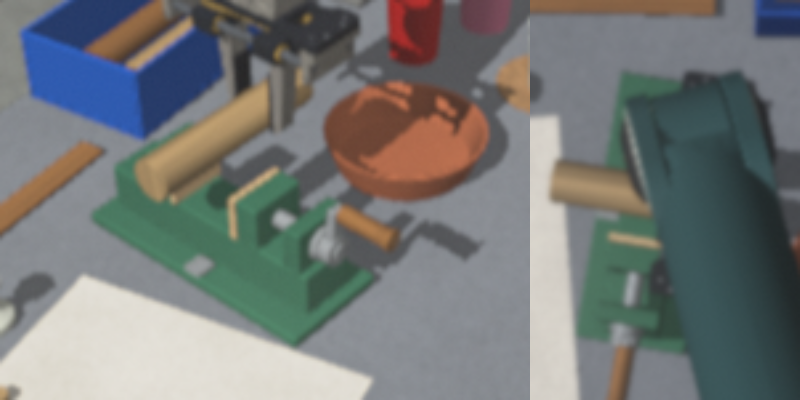

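The roller is level above the gap. Lowering onto the bed, releasing and rising.

>>> {"fn": "send_rows", "kwargs": {"targets": [[0,0,0.04,0],[0,0,0.08,0],[0,0,0.12,0],[0,0,0.16,0],[0,0,0.2,0],[0,0,0.24,0],[0,0,0.28,0],[0,0,0.3,0]]}}

```text
time_s: 17.55
tcp_pos: [614.5, -44.9, 257.1]
ee_rot: [-180.0, 0.0, 81.8]
force: [-3.8, -2.6, 8.2]
finger_gap: 38.8
grasp_force: 40.0
```

>>> {"fn": "send_rows", "kwargs": {"targets": [[0,0,0,0],[0,0,0,0],[0,0,0,0],[0,0,0,0],[0,0,0,0],[0,0,0,0],[0,0,0,0],[0,0,0,0]], "jaw": 0.65}}

```text
time_s: 18.55
tcp_pos: [614.6, -44.7, 257.7]
ee_rot: [-180.0, 0.0, 81.8]
force: [-0.5, 0.4, -0.4]
finger_gap: 59.9
grasp_force: 0.0
```

>>> {"fn": "send_rows", "kwargs": {"targets": [[0,0,-0.1,0],[0,0,-0.2,0],[0,0,-0.3,0],[0,0,-0.4,0],[0,0,-0.5,0],[0,0,-0.6,0],[0,0,-0.7,0],[0,0,-0.7,0]]}}

```text
time_s: 19.55
tcp_pos: [615.1, -44.5, 399.7]
ee_rot: [179.8, -0.0, 81.8]
force: [-0.2, -0.0, -0.2]
finger_gap: 59.8
grasp_force: 0.0
```

```bash
python3 - <<'E'
from h import *
st(); w=snap('wrist','w5.png');a=snap('side','s5.png')
P=cloud(a);im=a['img'].astype(int)
m=(im[...,2]>im[...,0]+40)&(P[...,2]>70)&(P[...,2]<108)&(P[...,0]>570)&(P[...,0]<670)&(abs(P[...,1])<130)
p=P[m];al=np.radians(VY);d=p[:,:2]-VO;v=np.stack([np.cos(al)*d[:,0]+np.sin(al)*d[:,1],-np.sin(al)*d[:,0]+np.cos(al)*d[:,1],p[:,2]],-1)
for y in range(-110,110,15):
    k=v[abs(v[:,1]-y)<5]
    if len(k): print(y,len(k),k.mean(0).round(1),k[:,2].max().round(1))
print(np.percentile(v[:,1],[1,99]))
t=V(-176,-2);plan((t[0],-45,400,81.7),(t[0],t[1],400,81.7),(t[0],t[1],291,81.7))
E
```

```text
{'time_s': 19.55, 'q': [25.6, 28.13, -33.29, 95.4, 17.18, 61.44, -21.07], 'tcp_pos': [615.07, -44.53, 399.67], 'ee_rot': [179.81, -0.0, 81.76], 'force': [-0.21, -0.04, -0.23], 'finger_gap': 59.82, 'grasp_force': 0.0}
-95 46 [-17.1 -95.1  94.4] 103.9
-80 47 [-16.3 -80.4  94.5] 103.6
-65 43 [-17.  -64.9  94.3] 102.8
-50 38 [-16.6 -50.8  95.1] 102.4
-35 44 [-15.5 -34.7  96.9] 103.6
-20 82 [  0.8 -20.   94.1] 106.4
-5 89 [ 0.7 -5.1 94.3] 105.7
10 87 [-0.1 10.  94.4] 107.7
25 123 [-7.1 25.9 92.3] 107.1
40 49 [-15.2  39.4  95.2] 102.2
55 52 [-15.6  55.3  95.8] 103.0
70 48 [-15.1  70.5  95.9] 103.8
85 112 [-9.2 83.8 86.5] 103.3
[-99.6517953   85.50383134]
(np.float64(453.75474872185947), -45, 400, 81.7) -> [-0.116, -0.795, -0.013] 0.0003
(np.float64(453.75474872185947), np.float64(30.827639798033346), 400, 81.7) -> [0.375, -0.055, -0.0] -0.0
(np.float64(453.75474872185947), np.float64(30.827639798033346), 291, 81.7) -> [0.0, 0.0, 0.545] -0.0
```

View pics/w5.png

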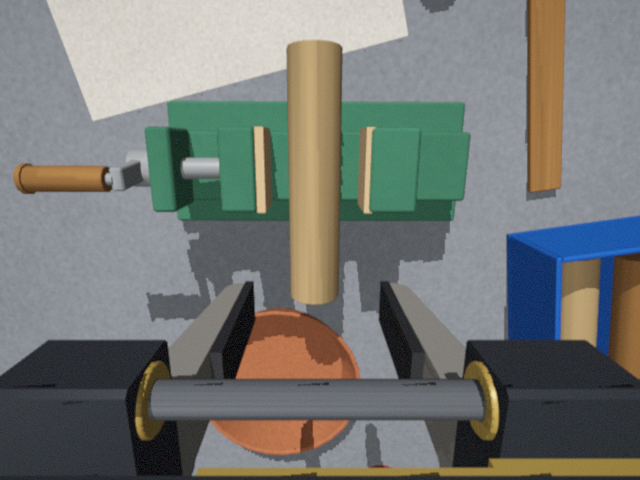

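The roller lies square across the bed between the jaws, from (314,45) to (314,300). The handle is at (20..108, 178).

```bash
python3 - <<'E'
from h import *
s=load('w5.png');P=cloud(s);al=np.radians(VY)
def vf(p): d=p[:2]-VO;return np.round([np.cos(al)*d[0]+np.sin(al)*d[1],-np.sin(al)*d[0]+np.cos(al)*d[1]],1)
for n,u,v,z in [('pin in',108,179,125),('pin mid',62,178,127),('screw',200,167,88),('fixA',373,128,105),('fixB',371,213,105),('slA',256,128,105),('slB',260,213,105),('ep A',150,128,105),('epB',153,210,105)]: print(n,vf(onz(s,u,v,z)),P[v,u].round(0))
print('bench',np.nanmedian(P[20:40,560:620,2]),np.nanmedian(P[60:90,120:200,2]))
im=s['img'].astype(int);m=(im[...,2]>im[...,0]+60)&(P[...,2]>108)&(P[...,2]<140);m[:,:5]=0;m[:,115:]=0
p=P[m];print('pin',vf(p.mean(0)),p[:,2].max(),m.sum());vv=np.array([vf(q) for q in p]);print(np.percentile(vv,[1,99],axis=0))
E
```

```text
pin in [-142.    -3.7] [487.  24. 125.]
pin mid [-170.7   -2.9] [460.  29. 129.]
screw [-91.8   1.6] [537.  22.  87.]
fixA [34.  29.1] [666.  31. 104.]
fixB [ 34.9 -30.1] [669. -46.  16.]
slA [-46.4  29. ] [587.  43. 105.]
slB [-45.9 -30.1] [563. -31.  15.]
ep A [-118.9   29. ] [515.  53. 105.]
epB [-123.2  -27.9] [456. -14.   1.]
bench 0.940511573501027 1.5746781493732556
pin [-172.1   -1.8] 131.91504794592154 1930
[[-199.2     -9.4  ]
 [-145.229    4.671]]
```

>>> {"fn": "send_rows", "kwargs": {"targets": [[-0.01,-0.1,0,0],[-0.03,-0.2,0,0],[-0.05,-0.3,0,0],[-0.06,-0.4,0,0],[-0.08,-0.5,0,0],[-0.1,-0.6,0,0],[-0.12,-0.7,0,0],[-0.12,-0.79,0,0]]}}

```text
time_s: 20.65
tcp_pos: [453.8, -46.1, 396.7]
ee_rot: [-179.9, -0.0, 81.7]
force: [0.4, 0.5, -0.6]
finger_gap: 59.9
grasp_force: 0.0
```

```bash
python3 - <<'E'
from h import *
st();s=snap('wrist');P=cloud(s);al=np.radians(VY)
def vf(p): d=p[:2]-VO;return np.round([np.cos(al)*d[0]+np.sin(al)*d[1],-np.sin(al)*d[0]+np.cos(al)*d[1]],1)
im=s['img'].astype(int);m=(im[...,2]>im[...,0]+60)&(P[...,2]>112)&(P[...,2]<140)&(P[...,0]<520)&(P[...,1]>-30)
p=P[m];print(m.sum(),'pin',vf(p.mean(0)),p[:,2].max());vv=np.array([vf(q) for q in p]);print(np.percentile(vv,[1,99],axis=0))
E
```

```text
{'time_s': 20.65, 'q': [35.19, 12.35, -37.32, 116.45, 9.18, 54.15, -15.18], 'tcp_pos': [453.76, -46.08, 396.7], 'ee_rot': [-179.87, -0.0, 81.73], 'force': [0.41, 0.46, -0.56], 'finger_gap': 59.89, 'grasp_force': 0.0}
2028 pin [-172.4   -2.5] 132.44121480598227
[[-199.273   -9.8  ]
 [-145.827    4.2  ]]
```

```bash
python3 - <<'E'
from h import *
t=V(-176,-2.4);plan((t[0],t[1],397,-8.3),(t[0],t[1],291,-8.3))
E
```

```text
(np.float64(453.6970062414591), np.float64(30.43182948240576), 397, -8.3) -> [0.377, -0.046, -0.002] 0.5005
(np.float64(453.6970062414591), np.float64(30.43182948240576), 291, -8.3) -> [0.0, -0.0, 0.53] -0.0
```

>>> {"fn": "send_rows", "kwargs": {"targets": [[0.1,-0.01,0,0.05],[0.2,-0.02,0,0.1],[0.3,-0.03,0,0.15],[0.375,-0.045,0,0.2],[0.375,-0.045,0,0.25],[0.375,-0.045,0,0.25],[0.375,-0.045,0,0.25],[0.375,-0.045,0,0.25]]}}

```text
time_s: 21.7
tcp_pos: [456.7, 29.5, 397.5]
ee_rot: [-180.0, 0.0, 36.8]
force: [0.1, 0.0, 0.5]
finger_gap: 59.7
grasp_force: 0.0
```

>>> {"fn": "send_rows", "kwargs": {"targets": [[0,0,0,0.05],[0,0,0,0.1],[0,0,0,0.15],[0,0,0,0.2],[0,0,0,0.25],[0,0,0,0.25],[0,0,0,0.25],[0,0,0,0.25]]}}

```text
time_s: 22.7
tcp_pos: [456.7, 29.6, 397.6]
ee_rot: [180.0, 0.0, -8.2]
force: [0.1, 0.2, 0.3]
finger_gap: 60.0
grasp_force: 0.0
```

```bash
python3 - <<'E'
from h import *
st();t=V(-176,-2.4);plan((t[0],t[1],291,-8.3))
E
```

```text
{'time_s': 22.7, 'q': [16.83, 10.89, -27.3, 116.72, 6.17, 53.74, -111.85], 'tcp_pos': [456.67, 29.64, 397.65], 'ee_rot': [180.0, 0.0, -8.15], 'force': [0.08, 0.21, 0.3], 'finger_gap': 59.98, 'grasp_force': 0.0}
(np.float64(453.6970062414591), np.float64(30.43182948240576), 291, -8.3) -> [-0.015, -0.002, 0.533] 0.0008
```

>>> {"fn": "send_rows", "kwargs": {"targets": [[-0.015,0,0.1,0],[-0.015,0,0.2,0],[-0.015,0,0.3,0],[-0.015,0,0.4,0],[-0.015,0,0.5,0],[-0.015,0,0.53,0],[-0.015,0,0.53,0],[-0.015,0,0.53,0]]}}

```text
time_s: 23.7
tcp_pos: [454.0, 30.2, 292.4]
ee_rot: [-180.0, -0.1, -8.2]
force: [0.1, -0.1, 0.1]
finger_gap: 59.9
grasp_force: 0.0
```

>>> {"fn": "send_rows", "kwargs": {"targets": [[0,0,0,0],[0,0,0,0],[0,0,0,0],[0,0,0,0],[0,0,0,0],[0,0,0,0],[0,0,0,0],[0,0,0,0]], "jaw": 0.05, "grip_force": 25}}

```text
time_s: 24.7
tcp_pos: [453.7, 29.9, 291.6]
ee_rot: [180.0, 0.0, -8.3]
force: [-0.7, -2.5, 1.4]
finger_gap: 17.0
grasp_force: 25.0
```

>>> {"fn": "send_rows", "kwargs": {"targets": [[0,0.0765,0.0152,0],[0,0.1414,0.0586,0],[0,0.1848,0.1235,0],[0,0.2,0.2,0],[0,0.1848,0.2765,0],[0,0.1414,0.3414,0],[0,0.0765,0.3848,0],[0,0,0.4,0]]}}

```text
time_s: 25.7
tcp_pos: [453.9, 29.9, 211.5]
ee_rot: [180.0, -0.0, -8.3]
force: [-0.9, -3.1, 9.8]
finger_gap: 17.2
grasp_force: 25.0
```

```bash
python3 - <<'E'
from h import *
st();a=snap('side');b=snap('top')
cv2.imwrite('pics/t6.png',np.hstack([cv2.resize(a['img'][170:320,200:400],(530,400)),cv2.resize(b['img'][150:300,270:371],(270,400))]))
E
```

```text
{'time_s': 25.7, 'q': [8.65, 28.66, -19.67, 124.54, 19.15, 29.61, -123.82], 'tcp_pos': [453.85, 29.91, 211.51], 'ee_rot': [179.97, -0.0, -8.25], 'force': [-0.85, -3.06, 9.78], 'finger_gap': 17.19, 'grasp_force': 25.0}
```

View pics/t6.png

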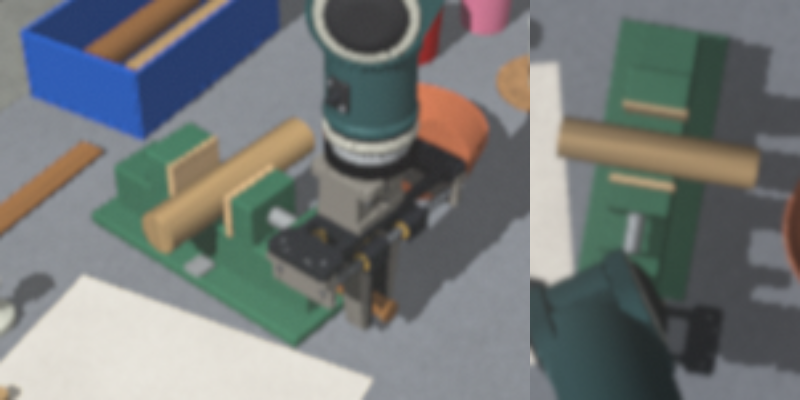

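>>> {"fn": "send_rows", "kwargs": {"targets": [[0,-0.0765,-0.0152,0],[0,-0.1414,-0.0586,0],[0,-0.1848,-0.1235,0],[0,-0.2,-0.2,0],[0,-0.1848,-0.2765,0],[0,-0.1414,-0.3414,0],[0,-0.0765,-0.3848,0],[0,0,-0.4,0]]}}

```text
time_s: 26.8
tcp_pos: [453.6, 30.1, 292.8]
ee_rot: [-180.0, -0.1, -8.2]
force: [6.2, 4.4, -19.8]
finger_gap: 17.3
grasp_force: 25.0
```

>>> {"fn": "send_rows", "kwargs": {"targets": [[0,0.0765,0.0152,0],[0,0.1414,0.0586,0],[0,0.1848,0.1235,0],[0,0.2,0.2,0],[0,0.1848,0.2765,0],[0,0.1414,0.3414,0],[0,0.0765,0.3848,0],[0,0,0.4,0]]}}

```text
time_s: 27.8
tcp_pos: [453.5, 29.0, 212.3]
ee_rot: [179.8, 0.0, -8.3]
force: [-0.4, -3.7, 0.9]
finger_gap: 17.1
grasp_force: 25.0
```

>>> {"fn": "send_rows", "kwargs": {"targets": [[0,-0.0765,-0.0152,0],[0,-0.1414,-0.0586,0],[0,-0.1848,-0.1235,0],[0,-0.2,-0.2,0],[0,-0.1848,-0.2765,0],[0,-0.1414,-0.3414,0],[0,-0.0765,-0.3848,0],[0,0,-0.4,0]]}}

```text
time_s: 28.8
tcp_pos: [453.5, 30.0, 292.9]
ee_rot: [-180.0, -0.1, -8.2]
force: [6.0, 4.5, -20.3]
finger_gap: 17.2
grasp_force: 25.0
```

>>> {"fn": "send_rows", "kwargs": {"targets": [[0,0.0765,0.0152,0],[0,0.1414,0.0586,0],[0,0.1848,0.1235,0],[0,0.2,0.2,0],[0,0.1848,0.2765,0],[0,0.1414,0.3414,0],[0,0.0765,0.3848,0],[0,0,0.4,0]]}}

```text
time_s: 29.8
tcp_pos: [453.5, 28.9, 212.4]
ee_rot: [179.8, 0.0, -8.4]
force: [-0.8, -4.4, -0.2]
finger_gap: 17.3
grasp_force: 25.0
```

>>> {"fn": "send_rows", "kwargs": {"targets": [[0,-0.0416,-0.0044,0],[0,-0.0813,-0.0173,0],[0,-0.1176,-0.0382,0],[0,-0.1486,-0.0662,0],[0,-0.1732,-0.1,0],[0,-0.1902,-0.1382,0],[0,-0.1989,-0.1791,0],[0,-0.1989,-0.2209,0]]}}

```text
time_s: 30.8
tcp_pos: [459.4, 71.6, 256.7]
ee_rot: [-179.8, -0.1, -8.1]
force: [1.2, 5.5, -11.2]
finger_gap: 17.0
grasp_force: 25.0
```

```bash
cat >> h.py <<'E'
def vfa(p):
    al=np.radians(VY);d=p[...,:2]-VO;return np.stack([np.cos(al)*d[...,0]+np.sin(al)*d[...,1],-np.sin(al)*d[...,0]+np.cos(al)*d[...,1],p[...,2]],-1)
def roller():
    a=snap('side');P=vfa(cloud(a));im=a['img'].astype(int)
    m=(im[...,2]>im[...,0]+40)&(P[...,2]>86)&(P[...,2]<104.5)&(abs(P[...,0])<60)&(abs(P[...,1])<110);v=P[m]
    for y in (-80,-55,45,70):
        k=v[abs(v[:,1]-y)<8]
        if len(k): print(y,len(k),k.mean(0).round(1),k[:,2].max().round(1))
    print('ends',np.percentile(v[:,1],[1,99]).round(1))
    im=a['img'].astype(int);g=(im[...,1]>im[...,2]+15)&(P[...,2]>98)&(P[...,2]<110)&(abs(P[...,1])<26)&(P[...,0]>-100)&(P[...,0]<30)
    print('jaw green x',np.percentile(P[g][:,0],[1,50,99]).round(1) if g.any() else None)
E
python3 - <<'E'
from h import *
st();roller()
E
```

```text
{'time_s': 30.8, 'q': [4.86, 24.27, -20.99, 122.32, 14.43, 35.59, -124.33], 'tcp_pos': [459.41, 71.62, 256.7], 'ee_rot': [-179.84, -0.06, -8.11], 'force': [1.21, 5.49, -11.24], 'finger_gap': 17.0, 'grasp_force': 25.0}
-80 39 [  4.9 -79.8  99.7] 104.1
-55 60 [  0.7 -55.4  96.7] 103.2
45 70 [ 1.6 45.  96.7] 102.3
70 69 [ 1.4 69.4 96.4] 103.3
ends [-94.2  85.3]
jaw green x [-43.  -34.4 -20.4]
```

>>> {"fn": "send_rows", "kwargs": {"targets": [[0,0.004,-0.02,0],[0,0.0087,-0.041,0],[0,0.0087,-0.041,0],[0,0.0087,-0.041,0],[0,0.0087,-0.041,0],[0,0.0087,-0.041,0],[0,0.0087,-0.041,0],[0,0.0087,-0.041,0]]}}

```text
time_s: 31.85
tcp_pos: [459.2, 69.8, 264.8]
ee_rot: [-179.8, -0.1, -8.1]
force: [0.2, 7.1, -8.2]
finger_gap: 17.0
grasp_force: 25.0
```

>>> {"fn": "send_rows", "kwargs": {"targets": [[0,0,0,0],[0,0,0,0],[0,0,0,0],[0,0,0,0],[0,0,0,0],[0,0,0,0],[0,0,0,0],[0,0,0,0]], "jaw": 0.55}}

```text
time_s: 32.85
tcp_pos: [459.2, 67.8, 264.0]
ee_rot: [180.0, 0.0, -8.2]
force: [0.1, 0.0, -1.0]
finger_gap: 50.4
grasp_force: 0.0
```

>>> {"fn": "send_rows", "kwargs": {"targets": [[0,0,-0.1,0],[0,0,-0.2,0],[0,0,-0.3,0],[0,0,-0.4,0],[0,0,-0.5,0],[0,0,-0.6,0],[0,0,-0.7,0],[0,0,-0.75,0]]}}

```text
time_s: 33.85
tcp_pos: [459.2, 67.9, 415.0]
ee_rot: [-180.0, -0.1, -8.2]
force: [0.9, 0.0, 0.0]
finger_gap: 50.4
grasp_force: 0.0
```

```bash
python3 - <<'E'
from h import *
st();roller()
s=snap('wrist');P=vfa(cloud(s));im=s['img'].astype(int)
m=(im[...,2]>im[...,0]+60)&(P[...,0]<-140)&(P[...,0]>-205)&(abs(P[...,1])<70)&(P[...,2]>30);p=P[m];print('pin',m.sum(),p.mean(0),p.max(0))
b=snap('top','top2.png');Pb=cloud(b)
E
```

```text
{'time_s': 33.85, 'q': [10.29, 9.98, -25.11, 114.97, 5.12, 56.0, -115.59], 'tcp_pos': [459.23, 67.87, 414.98], 'ee_rot': [-179.99, -0.08, -8.24], 'force': [0.92, 0.05, 0.04], 'finger_gap': 50.39, 'grasp_force': 0.0}
-80 59 [  0.3 -80.4  96.3] 104.3
-55 62 [  1.2 -55.1  96.6] 103.0
45 68 [ 1.6 45.3 96.9] 104.0
70 72 [ 1.4 69.6 96.3] 104.1
ends [-95.6  85.3]
jaw green x [-43.7 -35.4 -20.1]
pin 1406 [-165.76757031   37.4563992   142.66348503] [-144.37924968   65.76076835  337.24191001]
```

The roller is clamped: it shifted to the fixed jaw, and the crank is at about 17.6 rad. Locating the cup, mat, dish and stray afresh.

```bash
cat >> h.py <<'E'
def circ(p): 
    c,r=cv2.minEnclosingCircle(p[:,:2].astype(np.float32));return np.round(c,1).tolist(),round(r,1)
def cupdish(box=(380,580,-500,-320)):
    for n in('top','side'):
        b=snap(n);P=cloud(b);X,Y,Z=P[...,0],P[...,1],P[...,2];im=b['img'].astype(int)
        w=(X>box[0])&(X<box[1])&(Y>box[2])&(Y<box[3])
        white=abs(im[...,2]-im[...,0])<40
        for lo,hi in((70,92),):
            m=w&white&(Z>lo)&(Z<hi)
            if m.sum()>10:print(n,'cup rim',m.sum(),circ(P[m]),np.percentile(Z[m],95).round(1))
        red=(im[...,2]>im[...,0]+40)&(Z>34)&(Z<46)&(X>430)&(X<680)&(Y>-330)&(Y<-90)
        if red.sum()>10:print(n,'dish rim',red.sum(),circ(P[red]))
E
python3 - <<'E'
from h import *
cupdish()
b=load('top2.png');P=cloud(b);X,Y,Z=P[...,0],P[...,1],P[...,2]
m=(Z>8)&(Z<18)&(abs(X-675)<60)&(abs(Y-266)<60);print('stray',m.sum(),P[m].mean(0))
# anything stud sized elsewhere on bench
m=((Z>7)&(Z<20)).astype(np.uint8);n,l,s,c=cv2.connectedComponentsWithStats(m)
for i in range(1,n):
    if 15<s[i,4]<90 and max(s[i,2:4])<14: q=P[l==i].mean(0);print(c[i].round(),s[i,4],q.round(0))
plan((478,-406,340,70),start=(459,68,415,-8.2))
E
```

```text
top cup rim 191 ([484.3, -457.0], 103.7) 87.8
top dish rim 362 ([553.9, -206.9], 84.3)
side cup rim 248 ([516.1, -434.8], 84.0) 87.0
side dish rim 361 ([551.5, -206.2], 86.7)
stray 57 [670.35717408 263.48220666   9.45258877]
[361.  86.] 26 [ 959. -108.   12.]
[421.  86.] 16 [ 962. -267.   14.]
[245. 209.] 36 [620. 196.  13.]
[155. 226.] 20 [570. 432.  13.]
[546. 313.] 20 [ 363. -601.   13.]
[ 84. 314.] 21 [332. 610.  14.]
(478, -406, 340, 70) -> [0.432, 2.332, 0.375] -0.4344
```

```bash
python3 - <<'E'
from h import *
b=load('top2.png');a=load('top0.png')
A=cv2.resize(b['img'][170:230,205:265],(400,400),interpolation=cv2.INTER_CUBIC);B=cv2.resize(b['img'][225:305,420:500],(400,400),interpolation=cv2.INTER_CUBIC)
cv2.imwrite('pics/t7.png',np.hstack([A,B]))
E
```

```text
(no output)
```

View pics/t7.png

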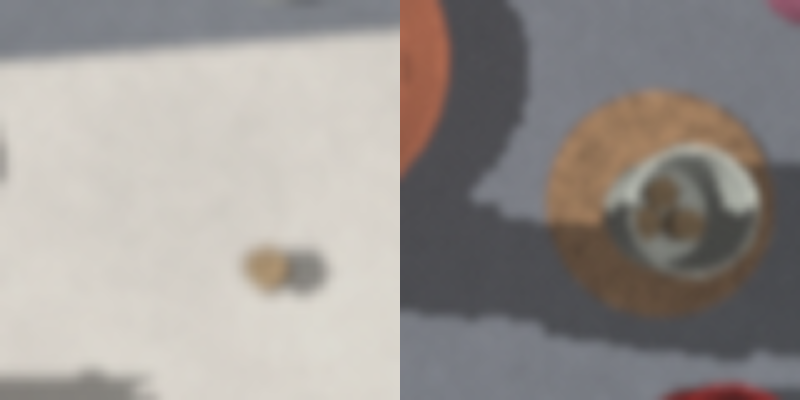

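Left crop: the stray is now at pixel (245,210), world (620,196), so it has been knocked there. Right crop: the cup is still on the mat at pixel (478,267) with studs in it. Going for the cup.

```bash
python3 - <<'E'
from h import *
plan((445,-80,415,30),(460,-240,415,69),(478,-406,400,69),(478,-406,227,69))
E
```

```text
(445, -80, 415, 30) -> [0.037, 0.741, -0.008] -0.2124
(460, -240, 415, 69) -> [-0.335, 0.73, -0.0] -0.2167
(478, -406, 400, 69) -> [-0.743, 0.381, 0.075] 0.0
(478, -406, 227, 69) -> [0.0, 0.0, 0.865] 0.0
```

>>> {"fn": "send_rows", "kwargs": {"targets": [[0.01,0.15,0,-0.04],[0.02,0.3,0,-0.08],[0.03,0.45,0,-0.13],[0.035,0.6,0,-0.17],[0.035,0.74,0,-0.212],[0.035,0.74,0,-0.212],[0.035,0.74,0,-0.212],[0.035,0.74,0,-0.212]], "jaw": 1}}

```text
time_s: 35.1
tcp_pos: [445.0, -78.6, 413.9]
ee_rot: [-180.0, 0.0, 30.0]
force: [-0.4, 0.0, -0.0]
finger_gap: 92.0
grasp_force: 0.0
```

>>> {"fn": "send_rows", "kwargs": {"targets": [[-0.07,0.15,0,-0.04],[-0.14,0.3,0,-0.08],[-0.21,0.45,0,-0.13],[-0.28,0.6,0,-0.17],[-0.335,0.73,0,-0.217],[-0.335,0.73,0,-0.217],[-0.335,0.73,0,-0.217],[-0.335,0.73,0,-0.217]]}}

```text
time_s: 36.1
tcp_pos: [459.9, -238.1, 414.1]
ee_rot: [-180.0, -0.0, 69.1]
force: [0.4, 0.0, 1.0]
finger_gap: 91.8
grasp_force: 0.0
```

>>> {"fn": "send_rows", "kwargs": {"targets": [[-0.15,0.08,0.02,0],[-0.3,0.15,0.04,0],[-0.45,0.23,0.06,0],[-0.6,0.31,0.075,0],[-0.743,0.381,0.075,0],[-0.743,0.381,0.075,0],[-0.743,0.381,0.075,0],[-0.743,0.381,0.075,0]]}}

```text
time_s: 37.1
tcp_pos: [478.0, -404.0, 399.3]
ee_rot: [180.0, -0.0, 69.1]
force: [-0.3, -0.4, -0.2]
finger_gap: 91.7
grasp_force: 0.0
```

```bash
python3 - <<'E'
from h import *
st();s=snap('wrist','w8.png');P=cloud(s);X,Y,Z=P[...,0],P[...,1],P[...,2];im=s['img'].astype(int)
m=(X>420)&(X<540)&(Y>-460)&(Y<-350)&(Z>74)&(Z<92)&(abs(im[...,2]-im[...,0])<40);print(m.sum(),circ(P[m]) if m.sum()>5 else '')
m=(Z>2)&(Z<8)&(im[...,2]>im[...,0]+30)&(X>400)&(X<560)&(Y>-490)&(Y<-330);print('mat',m.sum(),circ(P[m]) if m.sum()>5 else '')
b=snap('top');P=cloud(b);X,Y,Z=P[...,0],P[...,1],P[...,2];im=b['img'].astype(int)
m=(X>420)&(X<540)&(Y>-460)&(Y<-350)&(Z>78)&(Z<95)&(abs(im[...,2]-im[...,0])<40);print('top',m.sum(),circ(P[m]) if m.sum()>5 else '')
plan((478,-406,227,69))
E
```

```text
{'time_s': 37.1, 'q': [48.97, 25.96, -15.84, 94.89, 7.89, 60.25, 9.82], 'tcp_pos': [477.99, -404.05, 399.33], 'ee_rot': [180.0, -0.02, 69.1], 'force': [-0.34, -0.45, -0.24], 'finger_gap': 91.75, 'grasp_force': 0.0}
1385 ([476.5, -405.7], 32.9)
mat 5790 ([482.4, -407.9], 60.0)
top 87 ([478.9, -406.0], 33.2)
(478, -406, 227, 69) -> [-0.006, 0.003, 0.862] 0.0004
```

>>> {"fn": "send_rows", "kwargs": {"targets": [[-0.005,0,0.2,0],[-0.005,0,0.4,0],[-0.005,0,0.6,0],[-0.005,0,0.7,0],[-0.005,0,0.8,0],[-0.005,0,0.86,0],[-0.005,0,0.86,0],[-0.005,0,0.86,0]]}}

```text
time_s: 38.2
tcp_pos: [477.5, -406.9, 228.0]
ee_rot: [179.9, 0.0, 69.0]
force: [0.9, -0.3, -0.2]
finger_gap: 91.9
grasp_force: 0.0
```

>>> {"fn": "send_rows", "kwargs": {"targets": [[0,0,0,0],[0,0,0,0],[0,0,0,0],[0,0,0,0],[0,0,0,0],[0,0,0,0],[0,0,0,0],[0,0,0,0]], "jaw": 0.5, "grip_force": 10}}

```text
time_s: 39.2
tcp_pos: [477.2, -406.7, 227.3]
ee_rot: [180.0, 0.0, 69.0]
force: [-1.0, 0.2, 5.9]
finger_gap: 66.0
grasp_force: 10.0
```

>>> {"fn": "send_rows", "kwargs": {"targets": [[0,0,-0.05,0],[0,0,-0.1,0],[0,0,-0.15,0],[0,0,-0.2,0],[0,0,-0.25,0],[0,0,-0.3,0],[0,0,-0.35,0],[0,0,-0.35,0]]}}

```text
time_s: 40.2
tcp_pos: [477.4, -406.8, 298.1]
ee_rot: [179.9, 0.0, 69.0]
force: [0.5, 0.3, -2.0]
finger_gap: 65.7
grasp_force: 10.0
```

```bash
python3 - <<'E'
from h import *
st();s=snap('side');P=cloud(s);X,Y,Z=P[...,0],P[...,1],P[...,2];im=s['img'].astype(int)
m=(X>420)&(X<540)&(Y>-460)&(Y<-350)&(Z>20)&(Z<180)&(abs(im[...,2]-im[...,0])<40)&(im.min(-1)>120);print('cup z',m.sum(),np.percentile(Z[m],[1,5,95,99]))
c=np.array([554,-207]);f=c+33*np.array([.358,.934]);print(f)
plan((520,-290,300,69),(f[0],f[1],300,69),(f[0],f[1],229,69))
T=np.radians(np.linspace(0,86.4,17));u=28-28*np.cos(T)+52*np.sin(T);z=52*np.cos(T)+33*np.sin(T)
for a in (0,8): print([[float(round(-(u[a+i]-u[a])/200,3)),0,float(round((z[a]-z[a+i])/200,3)),0] for i in range(1,9)])
E
```

```text
{'time_s': 40.2, 'q': [48.15, 32.57, -14.58, 99.14, 10.28, 49.49, 8.06], 'tcp_pos': [477.38, -406.8, 298.13], 'ee_rot': [179.9, 0.04, 68.98], 'force': [0.47, 0.34, -2.01], 'finger_gap': 65.67, 'grasp_force': 10.0}
cup z 624 [ 78.09710143  82.80561042 156.79514587 167.13194987]
[ 565.814 -176.178]
(520, -290, 300, 69) -> [0.621, -0.009, -0.013] -0.0001
(np.float64(565.814), np.float64(-176.178), 300, 69) -> [0.613, 0.01, -0.0] 0.0
(np.float64(565.814), np.float64(-176.178), 229, 69) -> [0.0, 0.0, 0.355] 0.0
[[-0.025, 0, -0.014, 0], [-0.051, 0, -0.026, 0], [-0.078, 0, -0.036, 0], [-0.106, 0, -0.042, 0], [-0.133, 0, -0.047, 0], [-0.161, 0, -0.048, 0], [-0.189, 0, -0.047, 0], [-0.216, 0, -0.042, 0]]
[[-0.027, 0, 0.007, 0], [-0.052, 0, 0.016, 0], [-0.077, 0, 0.028, 0], [-0.1, 0, 0.042, 0], [-0.121, 0, 0.059, 0], [-0.141, 0, 0.078, 0], [-0.159, 0, 0.099, 0], [-0.175, 0, 0.121, 0]]
```

The pads hold the cup at its widest point near the rim. I'll stand it in the dish, regrip it lower and then tip it.

>>> {"fn": "send_rows", "kwargs": {"targets": [[0.1,0,-0.01,0],[0.2,0,-0.01,0],[0.3,0,-0.01,0],[0.4,0,-0.01,0],[0.5,0,-0.01,0],[0.58,0,-0.01,0],[0.62,-0.01,-0.01,0],[0.62,-0.01,-0.01,0]]}}

```text
time_s: 41.25
tcp_pos: [519.8, -289.7, 299.1]
ee_rot: [-180.0, 0.0, 69.0]
force: [0.9, -0.2, -1.9]
finger_gap: 65.8
grasp_force: 10.0
```

>>> {"fn": "send_rows", "kwargs": {"targets": [[0.1,0,0,0],[0.2,0,0,0],[0.3,0,0,0],[0.4,0,0,0],[0.5,0,0,0],[0.58,0.01,0,0],[0.627,0.01,0,0],[0.627,0.01,0,0]]}}

```text
time_s: 42.25
tcp_pos: [566.8, -173.2, 299.0]
ee_rot: [-180.0, -0.0, 69.0]
force: [0.2, -1.5, -1.4]
finger_gap: 66.5
grasp_force: 10.0
```

```bash
python3 - <<'E'
from h import *
st();c=np.array([554,-207]);f=c+36*np.array([.358,.934]);plan((f[0],f[1],230,69),(f[0],f[1],207,69))
cv2.imwrite('pics/t9.png',0)if 0 else None
s=snap('side');P=cloud(s);X,Y,Z=P[...,0],P[...,1],P[...,2];im=s['img'].astype(int)
m=(X>500)&(X<620)&(Y>-240)&(Y<-120)&(Z>45)&(Z<180)&(abs(im[...,2]-im[...,0])<40)&(im.min(-1)>120);print('cup',m.sum(),np.percentile(P[m],[2,50,98],axis=0).round(1))
T=np.radians(np.linspace(0,86.4,17));u=28-28*np.cos(T)+50*np.sin(T);z=50*np.cos(T)+28*np.sin(T)-20+18*np.linspace(0,1,17)
for a in (0,8): print([[float(round(-(u[a+i]-u[a])/200,3)),0,float(round((z[a]-z[a+i])/200,3)),0] for i in range(1,9)])
E
```

```text
{'time_s': 42.25, 'q': [26.67, 29.93, -16.85, 103.98, 11.26, 47.73, -16.63], 'tcp_pos': [566.83, -173.17, 299.0], 'ee_rot': [-180.0, -0.0, 69.04], 'force': [0.17, -1.46, -1.38], 'finger_gap': 66.5, 'grasp_force': 10.0}
(np.float64(566.888), np.float64(-173.376), 230, 69) -> [-0.001, 0.001, 0.345] 0.0002
(np.float64(566.888), np.float64(-173.376), 207, 69) -> [0.0, 0.0, 0.115] 0.0
cup 637 [[ 539.3 -202.9   79.9]
 [ 567.9 -152.   130. ]
 [ 610.1 -141.   158.1]]
[[-0.024, 0, -0.018, 0], [-0.049, 0, -0.033, 0], [-0.075, 0, -0.046, 0], [-0.102, 0, -0.056, 0], [-0.129, 0, -0.064, 0], [-0.156, 0, -0.07, 0], [-0.183, 0, -0.073, 0], [-0.209, 0, -0.073, 0]]
[[-0.026, 0, 0.002, 0], [-0.051, 0, 0.007, 0], [-0.075, 0, 0.013, 0], [-0.098, 0, 0.022, 0], [-0.119, 0, 0.034, 0], [-0.138, 0, 0.047, 0], [-0.156, 0, 0.061, 0], [-0.172, 0, 0.078, 0]]
```

>>> {"fn": "send_rows", "kwargs": {"targets": [[0,0,0.06,0],[0,0,0.12,0],[0,0,0.18,0],[0,0,0.24,0],[0,0,0.28,0],[0,0,0.31,0],[0,0,0.34,0],[0,0,0.345,0]]}}

```text
time_s: 43.3
tcp_pos: [566.6, -174.0, 230.0]
ee_rot: [180.0, 0.0, 69.0]
force: [-1.1, 0.2, 0.1]
finger_gap: 65.6
grasp_force: 10.0
```

>>> {"fn": "send_rows", "kwargs": {"targets": [[0,0,0,0],[0,0,0,0],[0,0,0,0],[0,0,0.03,0],[0,0,0.06,0],[0,0,0.09,0],[0,0,0.115,0],[0,0,0.115,0]], "jaw": 0.9}}

```text
time_s: 44.3
tcp_pos: [566.4, -173.8, 206.4]
ee_rot: [-179.9, 0.0, 69.0]
force: [-0.0, 0.2, -0.1]
finger_gap: 82.7
grasp_force: 0.0
```

>>> {"fn": "send_rows", "kwargs": {"targets": [[0,0,0,0],[0,0,0,0],[0,0,0,0],[0,0,0,0],[0,0,0,0],[0,0,0,0],[0,0,0,0],[0,0,0,0]], "jaw": 0.5, "grip_force": 5}}

```text
time_s: 45.3
tcp_pos: [566.6, -173.8, 207.2]
ee_rot: [180.0, 0.0, 69.0]
force: [-0.5, -0.3, 1.9]
finger_gap: 65.7
grasp_force: 4.9
```

The contact is always at the rim, so the rim acts as the hinge. Regripping with the rim near the pads.

```bash
python3 - <<'E'
import numpy as np
def rows(t0,t1,n=8):
    T=np.radians(np.linspace(t0,t1,n+1));u=-28*np.cos(T)+80*np.sin(T);z=80*np.cos(T)+28*np.sin(T)
    print([[float(round(-(u[i]-u[0])/200,3)),0,float(round((z[0]-z[i])/200,3)),0] for i in range(1,n+1)])
rows(0,60);rows(60,86.4)
E
```

```text
[[-0.053, 0, -0.015, 0], [-0.108, 0, -0.023, 0], [-0.164, 0, -0.023, 0], [-0.219, 0, -0.016, 0], [-0.272, 0, -0.003, 0], [-0.324, 0, 0.018, 0], [-0.372, 0, 0.045, 0], [-0.416, 0, 0.079, 0]]
[[-0.018, 0, 0.016, 0], [-0.035, 0, 0.034, 0], [-0.051, 0, 0.052, 0], [-0.066, 0, 0.072, 0], [-0.08, 0, 0.092, 0], [-0.092, 0, 0.113, 0], [-0.104, 0, 0.134, 0], [-0.114, 0, 0.156, 0]]
```

>>> {"fn": "send_rows", "kwargs": {"targets": [[0,0,0,0],[0,0,0,0],[0,0,0,0],[0,0,-0.05,0],[0,0,-0.1,0],[0,0,-0.15,0],[0,0,-0.22,0],[0,0,-0.22,0]], "jaw": 0.9}}

```text
time_s: 46.3
tcp_pos: [567.1, -174.0, 252.7]
ee_rot: [179.8, -0.0, 69.0]
force: [0.5, -0.1, -0.2]
finger_gap: 82.9
grasp_force: 0.0
```

>>> {"fn": "send_rows", "kwargs": {"targets": [[0,0,0,0],[0,0,0,0],[0,0,0,0],[0,0,0,0],[0,0,0,0],[0,0,0,0],[0,0,0,0],[0,0,0,0]], "jaw": 0.5, "grip_force": 6}}

```text
time_s: 47.3
tcp_pos: [566.6, -173.8, 251.0]
ee_rot: [-180.0, 0.0, 69.0]
force: [-0.1, -0.1, -1.1]
finger_gap: 66.1
grasp_force: 6.0
```

>>> {"fn": "send_rows", "kwargs": {"targets": [[-0.053,0,-0.015,0],[-0.108,0,-0.023,0],[-0.164,0,-0.023,0],[-0.219,0,-0.016,0],[-0.272,0,-0.003,0],[-0.324,0,0.018,0],[-0.372,0,0.045,0],[-0.416,0,0.079,0]]}}

```text
time_s: 48.3
tcp_pos: [537.4, -252.0, 236.2]
ee_rot: [179.8, -0.0, 69.0]
force: [0.0, 1.1, 6.1]
finger_gap: 66.0
grasp_force: 6.0
```

```bash
python3 - <<'E'
from h import *
st();s=snap('side','s10.png');t=snap('top','top10.png')
cv2.imwrite('pics/t10.png',np.hstack([cv2.resize(s['img'][140:290,290:440],(400,400),interpolation=2),cv2.resize(t['img'][180:300,350:470],(400,400),interpolation=2)]))
E
```

```text
{'time_s': 48.3, 'q': [33.41, 35.01, -15.12, 105.55, 13.16, 40.98, -10.06], 'tcp_pos': [537.37, -251.96, 236.17], 'ee_rot': [179.85, -0.02, 69.0], 'force': [0.01, 1.14, 6.12], 'finger_gap': 65.97, 'grasp_force': 6.0}
```

View pics/t10.png

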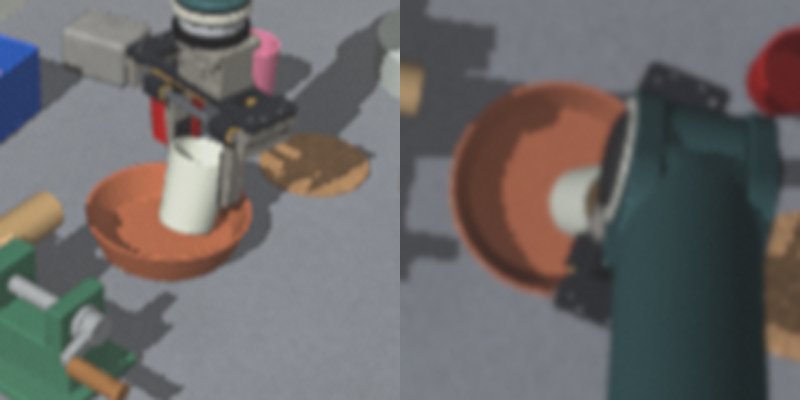

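The cup is only about 20° over: its foot slid on the glazed floor. A better way is to slide the dish in under the overhanging roller and use the clamped roller as a fixed bar to tip the cup over. First I'll stand the cup back on its mat.

>>> {"fn": "send_rows", "kwargs": {"targets": [[0,0,0,0],[0,0,0,0],[0,0,-0.06,0],[0,0,-0.12,0],[0,0,-0.18,0],[0,0,-0.24,0],[0,0,-0.3,0],[0,0,-0.35,0]], "grip_force": 10}}

```text
time_s: 49.4
tcp_pos: [536.8, -251.5, 306.2]
ee_rot: [180.0, 0.0, 69.0]
force: [-0.3, 0.2, -1.0]
finger_gap: 65.5
grasp_force: 10.0
```

```bash
cat >> h.py <<'E'
def cupaxis(box,zlo=60):
    """white points in box: axis tilt via PCA-free: bottom/top centroid"""
    s=snap('side');P=cloud(s);X,Y,Z=P[...,0],P[...,1],P[...,2];im=s['img'].astype(int)
    m=(X>box[0])&(X<box[1])&(Y>box[2])&(Y<box[3])&(Z>zlo)&(Z<230)&(abs(im[...,2]-im[...,0])<40)&(im.min(-1)>130)
    p=P[m];print('cup pts',m.sum());lo,hi=np.percentile(p[:,2],[2,98]);print('z',lo.round(1),hi.round(1))
    for z in np.arange(lo,hi,12):
        k=p[abs(p[:,2]-z-6)<6];print(round(z+6),len(k),np.median(k,0).round(0))
E
python3 - <<'E'
from h import *
st();cupaxis((480,600,-310,-190))
plan((482,-408,300,69),(482,-408,250,69))
c=snap('top');P=cloud(c);im=c['img'].astype(int);m=(im[...,2]>im[...,0]+40)&(abs(P[...,2]-40)<6)&(abs(P[...,0]-550)<110)&(abs(P[...,1]+207)<115);print('dish',circ(P[m]))
E
```

```text
{'time_s': 49.4, 'q': [34.74, 29.35, -16.77, 103.75, 10.9, 48.45, -8.27], 'tcp_pos': [536.75, -251.51, 306.22], 'ee_rot': [179.97, 0.0, 68.98], 'force': [-0.31, 0.24, -1.03], 'finger_gap': 65.48, 'grasp_force': 10.0}
cup pts 684
z 92.2 168.9
98 74 [ 532. -209.   99.]
110 83 [ 533. -210.  110.]
122 83 [ 533. -214.  122.]
134 97 [ 535. -216.  135.]
146 155 [ 540. -224.  146.]
158 124 [ 539. -224.  157.]
170 52 [ 539. -220.  167.]
(482, -408, 300, 69) -> [-0.829, 0.023, 0.037] -0.0001
(482, -408, 250, 69) -> [0.0, 0.0, 0.25] 0.0
dish ([554.4, -205.7], 83.1)
```

>>> {"fn": "send_rows", "kwargs": {"targets": [[-0.12,0,0,0],[-0.24,0,0,0],[-0.36,0.01,0,0],[-0.48,0.01,0,0],[-0.6,0.02,0,0],[-0.75,0.02,0,0],[-0.9,0.02,0,0],[-0.92,0.02,0,0]]}}

```text
time_s: 50.5
tcp_pos: [472.9, -426.9, 304.6]
ee_rot: [-179.9, 0.1, 68.7]
force: [0.2, -0.0, -2.1]
finger_gap: 65.3
grasp_force: 10.0
```

>>> {"fn": "send_rows", "kwargs": {"targets": [[0,0,0.08,0],[0,0,0.16,0],[0,0,0.24,0],[0,0,0.3,0],[0,0,0.34,0],[0,0,0.37,0],[0,0,0.39,0],[0,0,0.4,0]]}}

```text
time_s: 51.5
tcp_pos: [475.6, -424.4, 227.2]
ee_rot: [179.9, -0.0, 69.0]
force: [-1.5, 3.9, 8.5]
finger_gap: 65.0
grasp_force: 9.8
```

>>> {"fn": "send_rows", "kwargs": {"targets": [[0,0,0,0],[0,0,0,0],[0,0,0,0],[0,0,0,0],[0,0,0,0],[0,0,0,0],[0,0,0,0],[0,0,0,0]], "grip_force": 3}}

```text
time_s: 52.5
tcp_pos: [474.5, -424.7, 225.3]
ee_rot: [-180.0, 0.0, 69.0]
force: [-1.2, 1.9, 2.4]
finger_gap: 65.0
grasp_force: 2.9
```

```bash
python3 - <<'E'
from h import *
st();cupaxis((410,540,-480,-330),5)
E
```

```text
{'time_s': 52.5, 'q': [48.54, 38.97, -13.37, 99.39, 12.3, 43.07, 8.01], 'tcp_pos': [474.47, -424.7, 225.26], 'ee_rot': [-180.0, 0.0, 68.98], 'force': [-1.21, 1.94, 2.44], 'finger_gap': 65.03, 'grasp_force': 2.95}
cup pts 644
z 6.6 223.5
13 46 [ 470. -391.   13.]
25 62 [ 469. -393.   24.]
37 63 [ 470. -392.   37.]
49 69 [ 474. -392.   49.]
61 119 [ 481. -402.   61.]
73 128 [ 479. -413.   73.]
85 114 [ 481. -402.   83.]
97 2 [ 475. -403.   95.]
109 2 [ 443. -399.  109.]
121 0 [nan nan nan]
133 0 [nan nan nan]
145 0 [nan nan nan]
157 0 [nan nan nan]
169 0 [nan nan nan]
181 3 [ 430. -431.  183.]
193 1 [ 430. -429.  190.]
205 0 [nan nan nan]
217 8 [ 431. -436.  216.]
229 14 [ 463. -397.  228.]
  return _methods._mean(a, axis=axis, dtype=dtype,
  ret = um.true_divide(
```

The cup is upright on the mat. Releasing it and pushing the dish from behind with the two open fingers.

```bash
python3 - <<'E'
from h import *
d=np.array([554.2,-206]);t=V(-55,-131);print('target',t);u=(t-d)/np.linalg.norm(t-d);yaw=np.degrees(np.arctan2(u[1],u[0]));print(u,yaw,np.linalg.norm(t-d))
a=d-110*u;b=d-85*u;c=t-79*u;yw=round(yaw,1)
plan((474.5,-424.7,330,69),(a[0],a[1],330,yw),(a[0],a[1],212,yw),(b[0],b[1],212,yw),(c[0],c[1],212,yw))
E
```

```text
target [ 554.86541927 -114.28828731]
[0.00725536 0.99997368] 89.5842946809279 91.71412664792284
(474.5, -424.7, 330, 69) -> [-0.0, 0.0, -0.524] -0.0001
(np.float64(553.4019100831687), np.float64(-315.9971047459189), 330, np.float64(89.6)) -> [0.649, 0.174, -0.0] -0.1144
(np.float64(553.4019100831687), np.float64(-315.9971047459189), 212, np.float64(89.6)) -> [0.0, 0.0, 0.59] -0.0
(np.float64(553.5832941551757), np.float64(-290.99776275821006), 212, np.float64(89.6)) -> [0.125, 0.0, -0.0] -0.0
(np.float64(554.2922456025366), np.float64(-193.2862079941414), 212, np.float64(89.6)) -> [0.489, 0.0, -0.0] -0.0
```

>>> {"fn": "send_rows", "kwargs": {"targets": [[0,0,0,0],[0,0,0,0],[0,0,0,0],[0,0,-0.1,0],[0,0,-0.2,0],[0,0,-0.3,0],[0,0,-0.4,0],[0,0,-0.52,0]], "jaw": 1}}

```text
time_s: 53.55
tcp_pos: [474.3, -424.6, 330.9]
ee_rot: [180.0, 0.0, 69.0]
force: [0.1, -0.4, 0.9]
finger_gap: 91.8
grasp_force: 0.0
```

>>> {"fn": "send_rows", "kwargs": {"targets": [[0.13,0.03,0,-0.03],[0.26,0.07,0,-0.06],[0.39,0.1,0,-0.09],[0.52,0.14,0,-0.114],[0.65,0.174,0,-0.114],[0.65,0.174,0,-0.114],[0.65,0.174,0,-0.114],[0.65,0.174,0,-0.114]]}}

```text
time_s: 54.55
tcp_pos: [552.8, -317.3, 329.2]
ee_rot: [-180.0, 0.0, 89.4]
force: [-0.0, 0.1, -0.3]
finger_gap: 91.9
grasp_force: 0.0
```

>>> {"fn": "send_rows", "kwargs": {"targets": [[0,0,0.1,0],[0,0,0.2,0],[0,0,0.3,0],[0,0,0.4,0],[0,0,0.5,0],[0,0,0.59,0],[0,0,0.59,0],[0,0,0.59,0]]}}

```text
time_s: 55.55
tcp_pos: [553.9, -315.9, 211.7]
ee_rot: [180.0, 0.0, 89.5]
force: [-0.0, 0.7, -0.7]
finger_gap: 91.8
grasp_force: 0.0
```

>>> {"fn": "send_rows", "kwargs": {"targets": [[0.1,0,0,0],[0.15,0,0,0],[0.22,0,0,0],[0.29,0,0,0],[0.36,0,0,0],[0.43,0,0,0],[0.5,0,0,0],[0.54,0,0,0]]}}

```text
time_s: 56.55
tcp_pos: [554.7, -206.6, 211.4]
ee_rot: [180.0, -0.0, 89.6]
force: [0.2, -4.2, 2.0]
finger_gap: 91.9
grasp_force: 2.2
```

```bash
cat >> h.py <<'E'
def dish():
    for n in('top','side'):
        c=snap(n);P=cloud(c);im=c['img'].astype(int);m=(im[...,2]>im[...,0]+45)&(abs(P[...,2]-40)<6)&(abs(P[...,0]-555)<120)&(P[...,1]>-320)&(P[...,1]<-20)
        q=P[m][:,:2]
        A=np.c_[2*q,np.ones(len(q))];x=np.linalg.lstsq(A,(q**2).sum(1),rcond=None)[0];print(n,len(q),'minencl',circ(P[m]),'fit',x[:2].round(1),round(float(np.sqrt(x[2]+x[:2]@x[:2])),1),'vise',vfa(np.array([x[0],x[1],0])).round(1))
E
python3 - <<'E'
from h import *
st();dish()
E
```

```text
{'time_s': 56.55, 'q': [31.02, 37.65, -18.2, 105.92, 17.57, 39.18, 2.2], 'tcp_pos': [554.65, -206.63, 211.38], 'ee_rot': [179.99, -0.01, 89.56], 'force': [0.25, -4.19, 1.98], 'finger_gap': 91.86, 'grasp_force': 2.21}
top 120 minencl ([553.6, -125.7], 82.9) fit [ 553.9 -125.3] 80.3 vise [ -54.4 -142.1    0. ]
side 373 minencl ([553.0, -128.9], 89.9) fit [ 551.6 -124.6] 80.5 vise [ -56.7 -141.7    0. ]
```

>>> {"fn": "send_rows", "kwargs": {"targets": [[0.02,0,0,0],[0.04,0,0,0],[0.052,0,0,0],[0.052,0,0,0],[0,0,0,0],[-0.1,0,0,0],[-0.15,0,-0.1,0],[-0.15,0,-0.2,0]]}}

```text
time_s: 57.65
tcp_pos: [553.8, -240.0, 251.6]
ee_rot: [-180.0, 0.0, 89.3]
force: [0.6, 0.4, 0.7]
finger_gap: 91.6
grasp_force: 0.0
```

>>> {"fn": "send_rows", "kwargs": {"targets": [[0,0,-0.1,0],[0,0,-0.2,0],[0,0,-0.3,0],[0,0,-0.4,0],[0,0,-0.5,0],[-0.1,0,-0.6,0],[-0.2,0,-0.6,0],[-0.2,0,-0.6,0]]}}

```text
time_s: 58.65
tcp_pos: [553.1, -280.0, 370.5]
ee_rot: [-179.9, 0.0, 89.3]
force: [-0.5, -0.0, -0.0]
finger_gap: 92.1
grasp_force: 0.0
```

```bash
python3 - <<'E'
from h import *
st();dish()
b=snap('top');P=cloud(b);X,Y,Z=P[...,0],P[...,1],P[...,2];im=b['img'].astype(int)
m=(X>420)&(X<540)&(Y>-470)&(Y<-340)&(Z>78)&(Z<95)&(abs(im[...,2]-im[...,0])<40);print('cup',m.sum(),circ(P[m]) if m.sum()>5 else '')
plan((480,-405,400,69),(480,-405,249,69))
E
```

```text
{'time_s': 58.65, 'q': [39.78, 27.96, -21.51, 96.92, 11.83, 57.43, 13.44], 'tcp_pos': [553.09, -280.02, 370.5], 'ee_rot': [-179.92, 0.02, 89.3], 'force': [-0.46, -0.01, -0.02], 'finger_gap': 92.09, 'grasp_force': 0.0}
top 224 minencl ([550.1, -120.4], 83.0) fit [ 554.1 -116.2] 80.6 vise [ -55.5 -133.     0. ]
side 350 minencl ([551.8, -117.2], 85.9) fit [ 551.6 -116. ] 80.4 vise [ -57.9 -133.2    0. ]
cup 60 ([478.2, -422.0], 31.5)
(480, -405, 400, 69) -> [-0.643, -0.364, -0.149] 0.1141
(480, -405, 249, 69) -> [0.0, 0.0, 0.755] 0.0
```

>>> {"fn": "send_rows", "kwargs": {"targets": [[-0.13,-0.07,-0.03,0.03],[-0.26,-0.14,-0.06,0.06],[-0.4,-0.22,-0.1,0.09],[-0.55,-0.3,-0.15,0.114],[-0.69,-0.364,-0.15,0.114],[-0.69,-0.364,-0.15,0.114],[-0.69,-0.364,-0.15,0.114],[-0.69,-0.364,-0.15,0.114]]}}

```text
time_s: 59.8
tcp_pos: [480.6, -414.1, 401.3]
ee_rot: [180.0, -0.0, 69.1]
force: [-0.4, 0.0, -0.5]
finger_gap: 91.8
grasp_force: 0.0
```

```bash
cat >> h.py <<'E'
def cupw():
    s=snap('wrist');P=cloud(s);X,Y,Z=P[...,0],P[...,1],P[...,2];im=s['img'].astype(int)
    m=(X>420)&(X<540)&(Y>-480)&(Y<-345)&(Z>74)&(Z<92)&(abs(im[...,2]-im[...,0])<40);print('cup',m.sum(),circ(P[m]),np.median(Z[m]));return circ(P[m])[0]
E
python3 - <<'E'
from h import *
st();c=cupw();plan((c[0],c[1],249,69))
E
```

```text
{'time_s': 59.8, 'q': [49.07, 26.61, -15.36, 93.55, 7.76, 60.9, 10.54], 'tcp_pos': [480.58, -414.1, 401.35], 'ee_rot': [180.0, -0.04, 69.07], 'force': [-0.39, 0.02, -0.47], 'finger_gap': 91.81, 'grasp_force': 0.0}
cup 1370 ([477.1, -414.9], 32.9) 84.04566040683025
(477.1, -414.9, 249, 69) -> [-0.01, -0.015, 0.762] 0.0004
```

>>> {"fn": "send_rows", "kwargs": {"targets": [[-0.01,-0.015,0.15,0],[-0.01,-0.015,0.3,0],[-0.01,-0.015,0.45,0],[-0.01,-0.015,0.6,0],[-0.01,-0.015,0.7,0],[-0.01,-0.015,0.76,0],[-0.01,-0.015,0.76,0],[-0.01,-0.015,0.76,0]]}}

```text
time_s: 60.85
tcp_pos: [476.8, -416.2, 250.3]
ee_rot: [179.9, 0.0, 69.0]
force: [0.8, -0.6, -1.0]
finger_gap: 91.7
grasp_force: 0.0
```

>>> {"fn": "send_rows", "kwargs": {"targets": [[0,0,0,0],[0,0,0,0],[0,0,0,0],[0,0,0,0],[0,0,0,0],[0,0,0,0],[0,0,0,0],[0,0,0,0]], "jaw": 0.5, "grip_force": 8}}

```text
time_s: 61.85
tcp_pos: [476.5, -416.0, 249.5]
ee_rot: [180.0, 0.0, 69.0]
force: [1.0, 0.2, 3.7]
finger_gap: 64.7
grasp_force: 8.0
```

>>> {"fn": "send_rows", "kwargs": {"targets": [[0,0,-0.08,0],[0,0,-0.16,0],[0,0,-0.24,0],[0,0,-0.32,0],[0,0,-0.4,0],[0,0,-0.5,0],[0,0,-0.6,0],[0,0,-0.6,0]]}}

```text
time_s: 62.85
tcp_pos: [476.9, -416.2, 371.7]
ee_rot: [179.8, 0.1, 69.0]
force: [0.3, 0.2, -1.3]
finger_gap: 64.6
grasp_force: 8.0
```

```bash
python3 - <<'E'
from h import *
st();t=V(68,-90);cupaxis((410,540,-480,-330),60)
plan((550,-290,369,40),(620,-190,369,10),(t[0],t[1],369,-8.3),(t[0],t[1],305,-8.3))
E
```

```text
{'time_s': 62.85, 'q': [49.22, 28.12, -15.08, 95.39, 8.4, 57.37, 10.3], 'tcp_pos': [476.89, -416.24, 371.66], 'ee_rot': [179.78, 0.08, 68.98], 'force': [0.29, 0.15, -1.33], 'finger_gap': 64.61, 'grasp_force': 8.0}
cup pts 642
z 131.4 207.8
137 72 [ 469. -392.  138.]
149 68 [ 471. -392.  150.]
161 76 [ 470. -391.  161.]
173 75 [ 470. -391.  173.]
185 119 [ 483. -397.  186.]
197 144 [ 485. -415.  198.]
209 72 [ 484. -399.  206.]
(550, -290, 369, 40) -> [0.72, 0.117, 0.006] 0.161
(620, -190, 369, 10) -> [0.59, -0.158, -0.0] 0.1667
(np.float64(682.4956955666024), np.float64(-91.47354268427343), 369, -8.3) -> [0.393, -0.431, -0.0] 0.1017
(np.float64(682.4956955666024), np.float64(-91.47354268427343), 305, -8.3) -> [0.0, -0.0, 0.32] -0.0
```

>>> {"fn": "send_rows", "kwargs": {"targets": [[0.12,0.02,0,0.03],[0.24,0.04,0,0.06],[0.36,0.06,0,0.09],[0.48,0.08,0,0.12],[0.6,0.1,0,0.16],[0.72,0.117,0,0.16],[0.72,0.117,0,0.16],[0.72,0.117,0,0.16]]}}

```text
time_s: 63.9
tcp_pos: [549.2, -291.0, 368.6]
ee_rot: [-180.0, 0.1, 40.1]
force: [0.1, -0.8, -2.3]
finger_gap: 64.7
grasp_force: 8.0
```

>>> {"fn": "send_rows", "kwargs": {"targets": [[0.1,-0.03,0,0.03],[0.2,-0.05,0,0.06],[0.3,-0.08,0,0.09],[0.4,-0.11,0,0.12],[0.5,-0.13,0,0.167],[0.59,-0.158,0,0.167],[0.59,-0.158,0,0.167],[0.59,-0.158,0,0.167]]}}

```text
time_s: 64.9
tcp_pos: [619.1, -190.8, 369.1]
ee_rot: [180.0, 0.1, 10.1]
force: [-0.2, 0.7, -1.7]
finger_gap: 64.1
grasp_force: 8.0
```

>>> {"fn": "send_rows", "kwargs": {"targets": [[0.07,-0.07,0,0.02],[0.14,-0.15,0,0.04],[0.21,-0.23,0,0.06],[0.28,-0.3,0,0.08],[0.34,-0.37,0,0.1],[0.393,-0.431,0,0.102],[0.393,-0.431,0,0.102],[0.393,-0.431,0,0.102]]}}

```text
time_s: 65.9
tcp_pos: [681.5, -92.2, 369.1]
ee_rot: [179.9, 0.0, -8.3]
force: [-0.9, -0.5, -2.1]
finger_gap: 64.1
grasp_force: 8.1
```

```bash
python3 - <<'E'
from h import *
st();t=V(68,-90);cupaxis((610,760,-160,-20),105)
plan((t[0],t[1],305,-8.3))
E
```

```text
{'time_s': 65.9, 'q': [6.43, 32.39, -2.23, 87.68, 1.44, 59.98, -94.43], 'tcp_pos': [681.51, -92.17, 369.15], 'ee_rot': [179.95, 0.02, -8.26], 'force': [-0.9, -0.5, -2.11], 'finger_gap': 64.15, 'grasp_force': 8.09}
cup pts 463
z 126.5 204.3
133 62 [672. -69. 132.]
145 69 [671. -68. 145.]
157 70 [669. -68. 157.]
169 81 [671. -70. 169.]
181 74 [668. -74. 180.]
193 52 [661. -70. 192.]
205 45 [656. -76. 202.]
(np.float64(682.4956955666024), np.float64(-91.47354268427343), 305, -8.3) -> [0.004, -0.005, 0.321] 0.0
```

>>> {"fn": "send_rows", "kwargs": {"targets": [[0,0,0.05,0],[0,0,0.1,0],[0,0,0.15,0],[0,0,0.2,0],[0,0,0.26,0],[0,0,0.32,0],[0,0,0.32,0],[0,0,0.32,0]]}}

```text
time_s: 66.95
tcp_pos: [682.1, -91.0, 305.5]
ee_rot: [-180.0, -0.0, -8.2]
force: [-0.0, 0.3, -1.5]
finger_gap: 63.9
grasp_force: 8.1
```

>>> {"fn": "send_rows", "kwargs": {"targets": [[-0.065,0,0,0],[-0.125,0,0,0],[-0.18,0,0,0],[-0.24,0,0,0],[-0.3,0,0.01,0],[-0.36,0,0.02,0],[-0.415,0,0.035,0],[-0.465,0,0.05,0]]}}

```text
time_s: 67.95
tcp_pos: [588.9, -77.4, 294.8]
ee_rot: [-180.0, 0.1, -8.2]
force: [0.7, 0.2, 2.7]
finger_gap: 64.0
grasp_force: 8.0
```

```bash
python3 - <<'E'
from h import *
s0=st();print('tool vise',vfa(np.array(s0['tcp_pos'])).round(1))
s=snap('side','s12.png');P=vfa(cloud(s));im=s['img'].astype(int)
m=(abs(im[...,2]-im[...,0])<40)&(im.min(-1)>130)&(P[...,2]>60)&(P[...,2]<190)&(P[...,1]>-150)&(P[...,1]<-40)&(abs(P[...,0])<120)
p=P[m];print(m.sum())
for x in range(-70,90,12):
    k=p[abs(p[:,0]-x)<6]
    if len(k)>3: print(x,len(k),np.percentile(k[:,2],[5,50,95]).round(0),np.median(k[:,1]).round(0))
cv2.imwrite('pics/t12.png',cv2.resize(s['img'][130:290,250:430],(720,600),interpolation=2))
E
```

```text
{'time_s': 67.95, 'q': [6.47, 29.06, -2.86, 104.67, 1.91, 46.37, -95.59], 'tcp_pos': [588.89, -77.45, 294.83], 'ee_rot': [-180.0, 0.05, -8.23], 'force': [0.67, 0.23, 2.73], 'finger_gap': 63.96, 'grasp_force': 8.0}
tool vise [-26.6 -89.6 294.8]
109
2 16 [121. 133. 138.] -59.0
14 24 [120. 132. 139.] -60.0
26 26 [117. 133. 141.] -59.0
38 18 [119. 132. 141.] -59.0
50 21 [118. 130. 140.] -60.0
```

View pics/t12.png

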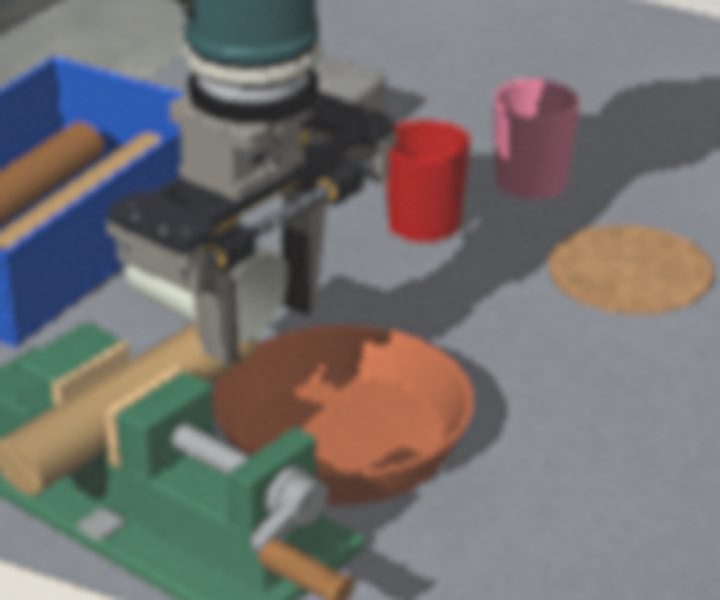

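The cup lies across the roller with its mouth out over the dish. Lowering its mouth end to pour, with a small shake.

>>> {"fn": "send_rows", "kwargs": {"targets": [[-0.02,0,0.02,0],[-0.04,0,0.04,0],[-0.06,0,0.06,0],[-0.08,0,0.09,0],[-0.1,0,0.12,0],[-0.11,0,0.14,0],[-0.12,0,0.16,0],[-0.13,0,0.18,0]]}}

```text
time_s: 69.0
tcp_pos: [563.9, -73.9, 258.9]
ee_rot: [180.0, 0.0, -8.2]
force: [-1.5, -0.0, 1.0]
finger_gap: 63.6
grasp_force: 8.0
```

>>> {"fn": "send_rows", "kwargs": {"targets": [[0,0,0,0],[0,0,0,0],[0,0,-0.02,0],[0,0,0.02,0],[0,0,-0.02,0],[0,0,0.02,0],[0,0,0,0],[0,0,0,0]]}}

```text
time_s: 70.0
tcp_pos: [564.4, -74.0, 259.5]
ee_rot: [-180.0, -0.1, -8.2]
force: [0.2, -0.6, -1.5]
finger_gap: 63.9
grasp_force: 8.0
```

```bash
cat >> h.py <<'E'
def studs():
    for n in('top','side'):
        c=snap(n);P=cloud(c);im=c['img'].astype(int)
        # brown-tan (not terracotta): compare hue
        hsv=cv2.cvtColor(c['img'],cv2.COLOR_BGR2HSV).astype(int)
        m=((hsv[...,0]>=12)&(hsv[...,0]<=25)&(hsv[...,1]>60)&(P[...,2]<40)&(P[...,2]>4)&(np.hypot(P[...,0]-DC[0],P[...,1]-DC[1])<120)).astype(np.uint8)
        k,l,s,ce=cv2.connectedComponentsWithStats(m)
        print(n,[(ce[i].round().tolist(),int(s[i,4]),P[l==i].mean(0).round(0).tolist()) for i in range(1,k) if s[i,4]>6])
DC=np.array([553,-116])
E
python3 - <<'E'
from h import *
s0=st();print('tool vise',vfa(np.array(s0['tcp_pos'])).round(1))
s=snap('side','s13.png');P=vfa(cloud(s));im=s['img'].astype(int)
m=(abs(im[...,2]-im[...,0])<40)&(im.min(-1)>130)&(P[...,2]>60)&(P[...,2]<190)&(P[...,1]>-150)&(P[...,1]<-40)&(abs(P[...,0])<120)
p=P[m];print(m.sum())
for x in range(-70,90,12):
    k=p[abs(p[:,0]-x)<6]
    if len(k)>3: print(x,len(k),np.percentile(k[:,2],[5,50,95]).round(0),np.median(k[:,1]).round(0))
studs();dish()
E
```

```text
{'time_s': 70.0, 'q': [6.37, 30.03, -2.89, 109.17, 2.22, 40.79, -96.05], 'tcp_pos': [564.41, -73.98, 259.49], 'ee_rot': [-180.0, -0.06, -8.24], 'force': [0.2, -0.58, -1.5], 'finger_gap': 63.86, 'grasp_force': 8.0}
tool vise [-51.4 -89.7 259.5]
97
-70 25 [120. 123. 130.] -85.0
-58 65 [121. 129. 136.] -84.0
-46 5 [134. 137. 151.] -98.0
top []
side [([346.0, 251.0], 65, [509.0, -96.0, 22.0]), ([334.0, 254.0], 13, [527.0, -68.0, 23.0])]
top 79 minencl ([504.8, -164.6], 40.2) fit [ 537.3 -132. ] 58.9 vise [ -69.9 -151.1    0. ]
side 222 minencl ([550.2, -116.9], 84.6) fit [ 551.4 -115.6] 80.4 vise [ -58.2 -132.8    0. ]
```

>>> {"fn": "send_rows", "kwargs": {"targets": [[0,0,0.03,0],[0,0,0.06,0],[0.02,0,0.06,0],[-0.02,0,0.06,0],[0.02,0,0.06,0],[-0.02,0,0.06,0],[0,0,0.06,0],[0,0,0.06,0]]}}

```text
time_s: 71.25
tcp_pos: [564.7, -74.0, 247.2]
ee_rot: [-180.0, -0.1, -8.2]
force: [0.2, -0.2, -1.0]
finger_gap: 63.9
grasp_force: 8.0
```

>>> {"fn": "send_rows", "kwargs": {"targets": [[0,0,0,0],[0,0,0.02,0],[0,0,-0.03,0],[0,0,0.02,0],[0,0,-0.03,0],[0,0,0.02,0],[0,0,0,0],[0,0,0,0]]}}

```text
time_s: 72.25
tcp_pos: [564.2, -73.9, 247.2]
ee_rot: [-180.0, -0.0, -8.2]
force: [-1.0, -0.2, -1.5]
finger_gap: 63.7
grasp_force: 8.0
```

```bash
python3 - <<'E'
from h import *
s0=st()
s=snap('side','s14.png');P=vfa(cloud(s));im=s['img'].astype(int)
m=(abs(im[...,2]-im[...,0])<40)&(im.min(-1)>130)&(P[...,2]>60)&(P[...,2]<190)&(P[...,1]>-150)&(P[...,1]<-40)&(abs(P[...,0])<120)
p=P[m];print(m.sum())
for x in range(-70,90,12):
    k=p[abs(p[:,0]-x)<6]
    if len(k)>3: print(x,len(k),np.percentile(k[:,2],[5,50,95]).round(0),np.median(k[:,1]).round(0))
studs()
# everything in dish above floor in side view
P=cloud(s);r=np.hypot(P[...,0]-DC[0],P[...,1]-DC[1]);m=((r<62)&(P[...,2]>14)&(P[...,2]<40)).astype(np.uint8)
k,l,t,ce=cv2.connectedComponentsWithStats(m);print([(ce[i].round().tolist(),int(t[i,4]),P[l==i].mean(0).round(0).tolist()) for i in range(1,k) if t[i,4]>6])
w=snap('wrist','w14.png');P=cloud(w);r=np.hypot(P[...,0]-DC[0],P[...,1]-DC[1]);m=((r<64)&(P[...,2]>13)&(P[...,2]<40)).astype(np.uint8)
k,l,t,ce=cv2.connectedComponentsWithStats(m);print([(ce[i].round().tolist(),int(t[i,4]),P[l==i].mean(0).round(0).tolist()) for i in range(1,k) if t[i,4]>6])
E
```

```text
{'time_s': 72.25, 'q': [6.32, 31.12, -2.84, 109.45, 2.31, 39.47, -96.13], 'tcp_pos': [564.24, -73.93, 247.2], 'ee_rot': [-180.0, -0.02, -8.24], 'force': [-1.03, -0.25, -1.49], 'finger_gap': 63.7, 'grasp_force': 8.0}
109
-70 64 [111. 117. 124.] -84.0
-58 39 [117. 123. 129.] -86.0
-46 4 [138. 139. 140.] -96.0
top []
side [([346.0, 251.0], 63, [509.0, -97.0, 21.0]), ([334.0, 254.0], 10, [530.0, -72.0, 20.0])]
[([345.0, 251.0], 63, [510.0, -97.0, 21.0]), ([334.0, 254.0], 11, [529.0, -71.0, 21.0])]
[]
```

>>> {"fn": "send_rows", "kwargs": {"targets": [[0,0,-0.08,0],[0,0,-0.16,0],[0,0,-0.24,0],[0,0,-0.32,0],[0,0,-0.4,0],[0,0.1,-0.48,0],[0,0.2,-0.5,0],[0,0.25,-0.5,0]]}}

```text
time_s: 73.45
tcp_pos: [556.8, -124.6, 348.2]
ee_rot: [180.0, -0.1, -8.3]
force: [0.2, 0.2, -1.1]
finger_gap: 63.6
grasp_force: 8.0
```

```bash
cat >> h.py <<'E'
def whitecup(c,zlo,zhi,R=90):
    s=snap('side');P=vfa(cloud(s));im=s['img'].astype(int)
    m=(abs(im[...,2]-im[...,0])<40)&(im.min(-1)>130)&(P[...,2]>zlo)&(P[...,2]<zhi)&(np.hypot(P[...,0]-c[0],P[...,1]-c[1])<R)
    p=P[m];print(m.sum(),'pct',np.percentile(p,[2,50,98],axis=0).round(0).tolist())
    for z in range(int(zlo),int(zhi),12):
        k=p[abs(p[:,2]-z)<6]
        if len(k)>5: print(z,len(k),np.percentile(k[:,0],[5,50,95]).round(0),np.median(k[:,1]).round(0))
E
python3 - <<'E'
from h import *
s=st();whitecup(vfa(np.array(s['tcp_pos']))[:2],60,260);studs()
E
```

```text
{'time_s': 73.45, 'q': [11.09, 22.98, -2.31, 106.03, 1.19, 50.95, -90.11], 'tcp_pos': [556.8, -124.56, 348.22], 'ee_rot': [179.98, -0.07, -8.32], 'force': [0.19, 0.19, -1.05], 'finger_gap': 63.59, 'grasp_force': 8.0}
95 pct [[-75.0, -150.0, 200.0], [-65.0, -135.0, 220.0], [-54.0, -110.0, 229.0]]
216 52 [-74. -69. -63.] -133.0
228 37 [-66. -61. -57.] -140.0
top [([344.0, 247.0], 64, [524.0, -69.0, 17.0])]
side [([346.0, 251.0], 63, [509.0, -96.0, 21.0]), ([334.0, 254.0], 11, [529.0, -72.0, 21.0])]
```

>>> {"fn": "send_rows", "kwargs": {"targets": [[0,0.06,0,0],[0,0.12,0,0],[0,0.18,0,0],[0,0.25,0,0],[0,0.25,0,0],[0,0.25,0,0],[0,0.25,0,0],[0,0.25,0,0]], "grip_force": 4}}

```text
time_s: 74.6
tcp_pos: [549.9, -172.4, 347.3]
ee_rot: [-180.0, -0.0, -8.2]
force: [0.9, 0.5, -0.8]
finger_gap: 64.4
grasp_force: 4.0
```

```bash
python3 - <<'E'
from h import *
s=st();whitecup(vfa(np.array(s['tcp_pos']))[:2],60,260);studs();roller()
E
```

```text
{'time_s': 74.6, 'q': [15.27, 23.54, -1.5, 105.3, 0.76, 51.17, -84.77], 'tcp_pos': [549.89, -172.42, 347.26], 'ee_rot': [-179.99, -0.0, -8.19], 'force': [0.94, 0.54, -0.76], 'finger_gap': 64.43, 'grasp_force': 4.0}
631 pct [[-102.0, -200.0, 117.0], [-82.0, -168.0, 155.0], [-51.0, -157.0, 195.0]]
108 6 [-82. -66. -60.] -162.0
120 62 [-102.  -84.  -58.] -162.0
132 101 [-102.  -91.  -59.] -166.0
144 110 [-97. -85. -56.] -165.0
156 98 [-94. -84. -60.] -168.0
168 96 [-91. -80. -33.] -173.0
180 88 [-87. -79. -64.] -172.0
192 69 [-83. -78. -66.] -175.0
top [([344.0, 248.0], 79, [521.0, -71.0, 18.0]), ([356.0, 254.0], 77, [507.0, -101.0, 19.0])]
side [([346.0, 251.0], 64, [508.0, -96.0, 22.0]), ([334.0, 254.0], 14, [526.0, -67.0, 25.0])]
-80 45 [  1.2 -80.2  93. ] 98.9
-55 51 [  1.5 -54.9  94.8] 101.1
45 44 [-4.2 44.7 98.1] 104.2
70 30 [-6.4 70.2 98.2] 103.6
ends [-103.2   83.8]
jaw green x [-43.5 -34.  -20. ]
```

The cup has swung back down and hangs nearly upright, with studs in the dish. Taking it to the mat.

```bash
python3 - <<'E'
from h import *
plan((530,-290,345,-8.3),(498,-410,330,-8.3),(498,-410,238,-8.3))
s=snap('wrist');P=cloud(s)
E
```

```text
(530, -290, 345, -8.3) -> [-0.014, 0.594, 0.011] 0.0005
(498, -410, 330, -8.3) -> [-0.072, 0.617, 0.075] -0.0
(498, -410, 238, -8.3) -> [0.0, -0.0, 0.46] -0.0
```

>>> {"fn": "send_rows", "kwargs": {"targets": [[0,0.06,0,0],[0,0.13,0,0],[0,0.22,0,0],[0,0.31,0,0],[-0.01,0.4,0,0],[-0.01,0.48,0,0],[-0.014,0.55,0.01,0],[-0.014,0.594,0.01,0]], "grip_force": 5}}

```text
time_s: 75.85
tcp_pos: [529.6, -291.1, 345.0]
ee_rot: [-180.0, 0.0, -8.3]
force: [-0.7, 0.6, -1.4]
finger_gap: 63.9
grasp_force: 5.0
```

>>> {"fn": "send_rows", "kwargs": {"targets": [[-0.01,0.08,0.01,0],[-0.02,0.17,0.02,0],[-0.03,0.26,0.03,0],[-0.04,0.35,0.04,0],[-0.05,0.43,0.05,0],[-0.06,0.51,0.06,0],[-0.07,0.58,0.07,0],[-0.072,0.617,0.075,0]]}}

```text
time_s: 76.85
tcp_pos: [497.6, -411.2, 330.1]
ee_rot: [180.0, 0.0, -8.3]
force: [1.3, 0.4, -0.8]
finger_gap: 63.7
grasp_force: 5.0
```

>>> {"fn": "send_rows", "kwargs": {"targets": [[0,0,0.06,0],[0,0,0.12,0],[0,0,0.18,0],[0,0,0.24,0],[0,0,0.3,0],[0,0,0.35,0],[0,0,0.35,0],[0,0,0.35,0]]}}

```text
time_s: 77.85
tcp_pos: [498.2, -410.3, 260.6]
ee_rot: [180.0, -0.0, -8.2]
force: [0.1, 0.3, -0.7]
finger_gap: 63.9
grasp_force: 5.0
```

```bash
python3 - <<'E'
from h import *
s=st();c=vfa(np.array(s['tcp_pos']));print(c);whitecup(c[:2],5,130);roller();studs()
E
```

```text
{'time_s': 77.85, 'q': [35.24, 35.75, 1.74, 98.28, -1.41, 45.96, -60.61], 'tcp_pos': [498.21, -410.3, 260.58], 'ee_rot': [179.98, -0.03, -8.24], 'force': [0.09, 0.27, -0.72], 'finger_gap': 63.86, 'grasp_force': 5.0}
[ -68.33083672 -432.09407545  260.58331304]
510 pct [[-119.0, -452.0, 6.0], [-97.0, -410.0, 63.0], [-23.0, -372.0, 108.0]]
5 42 [-133.  -63.    1.] -421.0
29 28 [-105.  -93.  -77.] -404.0
41 73 [-119. -107.  -77.] -407.0
53 83 [-115. -101.  -73.] -407.0
65 70 [-113.  -99.  -75.] -409.0
77 72 [-109.  -99.  -80.] -412.0
89 62 [-104.  -97.  -79.] -414.0
101 63 [-101.  -93.  -80.] -414.0
113 17 [-100.  -95.  -86.] -422.0
-80 43 [  1.7 -80.3  93.3] 99.1
-55 53 [  1.3 -54.4  95.1] 100.1
45 46 [-3.8 44.5 97.9] 104.4
70 32 [-6.6 69.5 98.6] 103.9
ends [-104.1   83.1]
jaw green x [-44.  -35.  -19.5]
top [([347.0, 213.0], 15, [612.0, -75.0, 21.0]), ([344.0, 248.0], 76, [522.0, -71.0, 17.0]), ([356.0, 254.0], 72, [507.0, -101.0, 20.0])]
side [([346.0, 251.0], 62, [509.0, -96.0, 21.0]), ([334.0, 254.0], 12, [527.0, -67.0, 24.0])]
```

>>> {"fn": "send_rows", "kwargs": {"targets": [[0,0,0.04,0],[0,0,0.07,0],[0,0,0.09,0],[0,0,0.11,0],[0,0,0.12,0],[0,0,0.12,0],[0,0,0.12,0],[0,0,0.12,0]]}}

```text
time_s: 79.05
tcp_pos: [498.1, -410.3, 236.4]
ee_rot: [180.0, -0.0, -8.2]
force: [0.2, 0.5, 2.9]
finger_gap: 63.8
grasp_force: 5.0
```

>>> {"fn": "send_rows", "kwargs": {"targets": [[0,0,0.01,0],[0,0,0.02,0],[0,0,0.02,0],[0,0,0.02,0],[0,0,0.02,0],[0,0,0.02,0],[0,0,0.02,0],[0,0,0.02,0]], "grip_force": 3}}

```text
time_s: 80.05
tcp_pos: [498.0, -410.1, 232.1]
ee_rot: [-180.0, 0.0, -8.2]
force: [-0.1, 0.4, -0.6]
finger_gap: 63.9
grasp_force: 3.0
```

```bash
python3 - <<'E'
from h import *
s=st();c=vfa(np.array(s['tcp_pos']));print(c);whitecup(c[:2],5,100)
E
```

```text
{'time_s': 80.05, 'q': [35.31, 38.0, 1.65, 98.84, -1.48, 43.2, -60.56], 'tcp_pos': [497.99, -410.09, 232.08], 'ee_rot': [-179.99, 0.01, -8.24], 'force': [-0.1, 0.45, -0.58], 'finger_gap': 63.9, 'grasp_force': 3.0}
[ -68.58404318 -431.91291658  232.07973961]
442 pct [[-118.0, -439.0, 6.0], [-100.0, -411.0, 53.0], [-12.0, -375.0, 97.0]]
5 30 [-140.  -50.   10.] -397.0
17 18 [-111.  -94.  -77.] -404.0
29 72 [-118. -105.  -80.] -406.0
41 65 [-116. -104.  -81.] -408.0
53 70 [-114. -103.  -80.] -409.0
65 63 [-110. -101.  -83.] -413.0
77 63 [-107.  -96.  -80.] -411.0
89 43 [-104. -100.  -89.] -417.0
```

>>> {"fn": "send_rows", "kwargs": {"targets": [[0,0,0.02,0],[0,0,0.04,0],[0,0,0.05,0],[0,0,0.06,0],[0,0,0.06,0],[0,0,0.06,0],[0,0,0.06,0],[0,0,0.06,0]]}}

```text
time_s: 81.1
tcp_pos: [497.9, -410.2, 220.1]
ee_rot: [-180.0, 0.0, -8.2]
force: [0.2, -0.5, 0.7]
finger_gap: 64.1
grasp_force: 3.0
```

```bash
python3 - <<'E'
from h import *
s=st();c=vfa(np.array(s['tcp_pos']));whitecup(c[:2],5,100)
E
```

```text
{'time_s': 81.1, 'q': [35.34, 38.98, 1.61, 99.0, -1.5, 42.05, -60.53], 'tcp_pos': [497.94, -410.17, 220.1], 'ee_rot': [-180.0, 0.02, -8.24], 'force': [0.15, -0.45, 0.71], 'finger_gap': 64.06, 'grasp_force': 3.0}
430 pct [[-119.0, -443.0, 5.0], [-101.0, -411.0, 52.0], [-17.0, -369.0, 96.0]]
5 34 [-136.  -69.   10.] -394.0
17 21 [-113.  -94.  -80.] -404.0
29 71 [-119. -108.  -82.] -408.0
41 66 [-117. -106.  -83.] -408.0
53 65 [-114. -102.  -81.] -408.0
65 66 [-110.  -99.  -81.] -411.0
77 53 [-107. -101.  -80.] -416.0
89 40 [-105.  -99.  -93.] -420.0
```

>>> {"fn": "send_rows", "kwargs": {"targets": [[0,0,0,0],[0,0,0,0],[0,0,0,0],[0,0,0,0],[0,0,0,0],[0,0,0,0],[0,0,0,0],[0,0,0,0]], "jaw": 1}}

```text
time_s: 82.15
tcp_pos: [498.1, -410.1, 220.3]
ee_rot: [-180.0, 0.0, -8.2]
force: [0.4, -0.1, -0.5]
finger_gap: 92.1
grasp_force: 0.0
```

>>> {"fn": "send_rows", "kwargs": {"targets": [[0,0,-0.1,0],[0,0,-0.2,0],[0,0,-0.35,0],[0,0,-0.5,0],[0,0,-0.65,0],[0,0,-0.8,0],[0,0,-0.9,0],[0,0,-0.9,0]]}}

```text
time_s: 83.15
tcp_pos: [498.3, -410.4, 403.8]
ee_rot: [179.8, -0.3, -8.2]
force: [-0.7, 0.1, -0.4]
finger_gap: 91.8
grasp_force: 0.0
```

```bash
python3 - <<'E'
from h import *
s=st();cupw()
w=snap('wrist','w20.png');P=cloud(w);X,Y,Z=P[...,0],P[...,1],P[...,2];im=w['img'].astype(int)
m=(X>400)&(X<570)&(Y>-490)&(Y<-330)&(Z>74)&(Z<92)&(abs(im[...,2]-im[...,0])<40)
c=np.array(circ(P[m])[0]);
# rim plane tilt
p=P[m];A=np.c_[p[:,:2]-c,np.ones(len(p))];print('rim plane slope',np.linalg.lstsq(A,p[:,2],rcond=None)[0].round(3))
r=np.hypot(X-c[0],Y-c[1]);k=(r<24)&(Z<60);print('inside z pct',k.sum(),np.percentile(Z[k],[2,20,50,80,98]).round(1))
m=(Z>2)&(Z<8)&(im[...,2]>im[...,0]+30)&(X>400)&(X<570)&(Y>-490)&(Y<-330);print('mat',circ(P[m]))
roller();studs()
E
```

```text
{'time_s': 83.15, 'q': [34.88, 26.24, 2.22, 92.83, -1.13, 60.61, -60.83], 'tcp_pos': [498.28, -410.39, 403.83], 'ee_rot': [179.84, -0.29, -8.24], 'force': [-0.67, 0.12, -0.42], 'finger_gap': 91.82, 'grasp_force': 0.0}
cup 1379 ([467.4, -399.0], 33.1) 83.76837390628168
rim plane slope [ 3.300e-02 -8.000e-03  8.229e+01]
inside z pct 1186 [ 7.1  7.9  8.6  9.2 10.1]
mat ([482.3, -408.3], 60.1)
-80 43 [  2.7 -80.1  93.8] 98.4
-55 50 [  1.8 -55.   95.1] 100.6
45 46 [-4.4 44.2 97.6] 103.9
70 36 [-6.3 69.5 98.9] 104.5
ends [-103.3   83.8]
jaw green x [-43.6 -35.4 -20.5]
top [([357.0, 209.0], 7, [625.0, -101.0, 19.0]), ([346.0, 213.0], 8, [613.0, -72.0, 21.0]), ([345.0, 248.0], 76, [521.0, -71.0, 18.0]), ([356.0, 254.0], 75, [507.0, -101.0, 19.0])]
side [([346.0, 251.0], 61, [508.0, -98.0, 21.0]), ([334.0, 254.0], 14, [526.0, -67.0, 24.0])]
```

```bash
python3 - <<'E'
from h import *
b=snap('top','top20.png');P=cloud(b);X,Y,Z=P[...,0],P[...,1],P[...,2];im=b['img'].astype(int)
m=((Z>7)&(Z<30)).astype(np.uint8);n,l,s,c=cv2.connectedComponentsWithStats(m)
for i in range(1,n):
    if 12<s[i,4]<110 and max(s[i,2:4])<18: q=P[l==i].mean(0);print(c[i].round(),s[i,4],q.round(0),im[int(c[i][1]),int(c[i][0])])
# roller from top
Q=vfa(P);hs=cv2.cvtColor(b['img'],cv2.COLOR_BGR2HSV)
for y in (-90,-75,-60,-45,45,60,75):
    k=Q[(abs(Q[...,1]-y)<6)&(Q[...,2]>85)&(Q[...,2]<112)&(abs(Q[...,0]-8)<32)]
    if len(k):print(y,len(k),k[:,0].mean().round(1),np.percentile(k[:,2],[50,95]).round(1))
q=P[abs(Z-13)<6];m=(np.hypot(X-620,Y-196)<25)&(Z>7)&(Z<20);print('stray',m.sum(),P[m].mean(0))
dish()
E
```

```text
[407.  91.] 16 [ 949. -232.   10.] [156  78  46]
[377. 110.] 34 [ 894. -151.   11.] [99 54 37]
[425. 111.] 22 [ 894. -280.   13.] [113  60  38]
[444. 112.] 13 [ 894. -332.    9.] [138  71  43]
[185. 130.] 15 [826. 359.  27.] [60 60 60]
[418. 132.] 13 [ 837. -260.   13.] [88 63 61]
[456. 209.] 21 [ 631. -364.   17.] [ 46  45 118]
[245. 209.] 36 [619. 196.  13.] [108 137 159]
[ 88. 224.] 29 [570. 610.  18.] [41 40 40]
[459. 276.] 30 [ 454. -374.   14.] [115 133 147]
[470. 312.] 23 [ 362. -401.   19.] [ 44  43 125]
[ 82. 314.] 37 [333. 612.  20.] [38 37 37]
-90 63 10.8 [91.6 97.4]
-75 66 9.9 [93.4 98.5]
-60 68 9.6 [ 94.2 100.7]
-45 70 10.4 [ 95.5 101.3]
45 74 9.7 [102.  107.8]
60 75 9.5 [103.6 109.7]
75 70 9.7 [105.3 110.4]
stray 41 [620.42371631 194.88178155  12.13760411]
top 217 minencl ([552.3, -118.6], 83.2) fit [ 554.3 -115.8] 80.9 vise [ -55.3 -132.6    0. ]
side 327 minencl ([550.3, -117.8], 86.6) fit [ 551.7 -115.9] 80.4 vise [ -57.9 -133.     0. ]
```

```bash
python3 - <<'E'
from h import *
for f in('top2.png','top20.png'):
    Q=vfa(cloud(load(f)))
    print(f,[(y,round(float(np.median(k[:,2])),1)) for y in (-90,-75,-60,-45,45,60,75) for k in [Q[(abs(Q[...,1]-y)<6)&(Q[...,2]>85)&(Q[...,2]<112)&(abs(Q[...,0]-9)<16)]] if len(k)])
plan((530,-290,400,20),(540,-130,400,40),(560,20,400,60),(600,130,400,81.7),(620.4,195.5,400,81.7),(620.4,195.5,194,81.7))
E
```

```text
top2.png [(-90, 97.3), (-75, 97.9), (-60, 97.5), (-45, 97.2), (45, 98.4), (60, 97.1), (75, 98.2)]
top20.png [(-90, 91.7), (-75, 94.0), (-60, 95.1), (-45, 96.1), (45, 102.8), (60, 104.2), (75, 106.2)]
(530, -290, 400, 20) -> [0.072, -0.617, -0.003] -0.1569
(540, -130, 400, 40) -> [0.321, -0.735, -0.0] -0.1111
(560, 20, 400, 60) -> [0.559, -0.51, -0.0] -0.1111
(600, 130, 400, 81.7) -> [0.576, -0.102, -0.0] -0.1206
(620.4, 195.5, 400, 81.7) -> [0.339, 0.054, -0.0] -0.0
(620.4, 195.5, 194, 81.7) -> [0.0, 0.0, 1.03] -0.0
```

>>> {"fn": "send_rows", "kwargs": {"targets": [[0.01,-0.1,0,-0.03],[0.02,-0.2,0,-0.06],[0.03,-0.3,0,-0.09],[0.04,-0.4,0,-0.12],[0.06,-0.5,0,-0.157],[0.07,-0.617,0,-0.157],[0.07,-0.617,0,-0.157],[0.07,-0.617,0,-0.157]]}}

```text
time_s: 84.55
tcp_pos: [529.3, -291.1, 400.1]
ee_rot: [180.0, 0.0, 20.0]
force: [-0.3, 0.5, -0.7]
finger_gap: 91.7
grasp_force: 0.0
```

>>> {"fn": "send_rows", "kwargs": {"targets": [[0.06,-0.15,0,-0.03],[0.12,-0.3,0,-0.06],[0.19,-0.45,0,-0.09],[0.25,-0.6,0,-0.111],[0.321,-0.735,0,-0.111],[0.321,-0.735,0,-0.111],[0.321,-0.735,0,-0.111],[0.321,-0.735,0,-0.111]]}}

```text
time_s: 85.55
tcp_pos: [539.4, -131.0, 400.2]
ee_rot: [180.0, 0.0, 39.9]
force: [0.2, 0.5, 0.5]
finger_gap: 92.0
grasp_force: 0.0
```

>>> {"fn": "send_rows", "kwargs": {"targets": [[0.11,-0.1,0,-0.03],[0.22,-0.2,0,-0.06],[0.33,-0.3,0,-0.09],[0.44,-0.4,0,-0.111],[0.559,-0.51,0,-0.111],[0.559,-0.51,0,-0.111],[0.559,-0.51,0,-0.111],[0.559,-0.51,0,-0.111]]}}

```text
time_s: 86.55
tcp_pos: [559.7, 19.1, 400.1]
ee_rot: [180.0, 0.0, 59.9]
force: [-0.2, -1.3, 0.1]
finger_gap: 91.8
grasp_force: 0.0
```

>>> {"fn": "send_rows", "kwargs": {"targets": [[0.11,-0.02,0,-0.03],[0.22,-0.04,0,-0.06],[0.33,-0.06,0,-0.09],[0.44,-0.08,0,-0.12],[0.576,-0.102,0,-0.12],[0.576,-0.102,0,-0.12],[0.576,-0.102,0,-0.12],[0.576,-0.102,0,-0.12]]}}

```text
time_s: 87.55
tcp_pos: [599.6, 128.4, 400.2]
ee_rot: [-180.0, 0.1, 81.5]
force: [0.0, -0.5, 0.3]
finger_gap: 91.7
grasp_force: 0.0
```

```bash
python3 - <<'E'
from h import *
st();w=snap('wrist');P=cloud(w);X,Y,Z=P[...,0],P[...,1],P[...,2]
m=(np.hypot(X-620,Y-196)<40)&(Z>9)&(Z<20);p=P[m];print(m.sum(),circ(p),p.mean(0))
c=circ(p)[0];plan((c[0],c[1],340,81.7),(c[0],c[1],194,81.7))
E
```

```text
{'time_s': 87.55, 'q': [3.97, 26.17, -25.57, 96.17, 12.69, 60.56, -34.13], 'tcp_pos': [599.6, 128.44, 400.19], 'ee_rot': [-180.0, 0.06, 81.46], 'force': [0.04, -0.51, 0.3], 'finger_gap': 91.66, 'grasp_force': 0.0}
297 ([617.7, 197.3], 8.9) [617.67692953 197.33172943  13.6149678 ]
(617.7, 197.3, 340, 81.7) -> [0.353, 0.039, 0.302] -0.0012
(617.7, 197.3, 194, 81.7) -> [0.0, 0.0, 0.73] -0.0
```

>>> {"fn": "send_rows", "kwargs": {"targets": [[0.09,0.01,0.07,0],[0.18,0.02,0.15,0],[0.27,0.03,0.22,0],[0.353,0.039,0.3,0],[0.353,0.039,0.3,0],[0.353,0.039,0.3,0],[0.353,0.039,0.3,0],[0.353,0.039,0.3,0]]}}

```text
time_s: 88.6
tcp_pos: [617.9, 198.1, 340.9]
ee_rot: [179.9, -0.0, 81.5]
force: [0.0, 0.1, 0.1]
finger_gap: 91.8
grasp_force: 0.0
```

>>> {"fn": "send_rows", "kwargs": {"targets": [[0,0,0.13,0],[0,0,0.27,0],[0,0,0.4,0],[0,0,0.52,0],[0,0,0.62,0],[0,0,0.7,0],[0,0,0.73,0],[0,0,0.73,0]]}}

```text
time_s: 89.6
tcp_pos: [617.7, 198.8, 194.2]
ee_rot: [-180.0, -0.0, 81.6]
force: [0.1, -0.0, 0.1]
finger_gap: 92.1
grasp_force: 0.0
```

>>> {"fn": "send_rows", "kwargs": {"targets": [[0,0,0,0],[0,0,0,0],[0,0,0,0],[0,0,0,0],[0,0,0,0],[0,0,0,0],[0,0,0,0],[0,0,0,0]], "jaw": 0.05, "grip_force": 12}}

```text
time_s: 90.6
tcp_pos: [617.6, 198.7, 194.2]
ee_rot: [-180.0, 0.0, 81.6]
force: [0.2, 0.1, -0.6]
finger_gap: 17.1
grasp_force: 12.0
```

>>> {"fn": "send_rows", "kwargs": {"targets": [[0,0,-0.1,0],[0,0,-0.2,0],[0,0,-0.35,0],[0,0,-0.5,0],[0,0,-0.65,0],[0,0,-0.8,0],[0,0,-0.8,0],[0,0,-0.8,0]]}}

```text
time_s: 91.6
tcp_pos: [617.4, 198.5, 354.5]
ee_rot: [180.0, 0.0, 81.6]
force: [-0.1, -0.1, -0.3]
finger_gap: 16.7
grasp_force: 12.0
```

```bash
python3 - <<'E'
from h import *
st();plan((580,20,355,81.7),(550,-140,355,69),(550,-140,250,69))
E
```

```text
{'time_s': 91.6, 'q': [-3.01, 32.26, -24.94, 93.26, 15.43, 57.91, -41.24], 'tcp_pos': [617.35, 198.54, 354.52], 'ee_rot': [179.98, 0.02, 81.58], 'force': [-0.08, -0.13, -0.28], 'finger_gap': 16.71, 'grasp_force': 12.0}
(580, 20, 355, 81.7) -> [-0.91, -0.054, -0.002] -0.0006
(550, -140, 355, 69) -> [-0.813, -0.033, -0.0] 0.0706
(550, -140, 250, 69) -> [0.0, 0.0, 0.525] 0.0
```

>>> {"fn": "send_rows", "kwargs": {"targets": [[-0.11,-0.01,0,0],[-0.23,-0.01,0,0],[-0.35,-0.02,0,0],[-0.47,-0.03,0,0],[-0.6,-0.04,0,0],[-0.75,-0.05,0,0],[-0.91,-0.054,0,0],[-0.91,-0.054,0,0]]}}

```text
time_s: 92.6
tcp_pos: [579.4, 15.7, 353.1]
ee_rot: [-179.9, 0.2, 81.2]
force: [0.4, -0.0, -0.2]
finger_gap: 17.2
grasp_force: 12.0
```

>>> {"fn": "send_rows", "kwargs": {"targets": [[-0.12,0,0,0],[-0.25,-0.01,0,0],[-0.4,-0.02,0,0],[-0.55,-0.02,0,0],[-0.7,-0.03,0,0],[-0.813,-0.033,0,0],[-0.813,-0.033,0,0],[-0.813,-0.033,0,0]]}}

```text
time_s: 93.6
tcp_pos: [550.0, -138.3, 354.0]
ee_rot: [-180.0, -0.1, 81.7]
force: [0.7, -0.2, 0.6]
finger_gap: 17.3
grasp_force: 12.0
```

>>> {"fn": "send_rows", "kwargs": {"targets": [[0,0,0.1,0],[0,0,0.2,0],[0,0,0.3,0],[0,0,0.4,0],[0,0,0.5,0],[0,0,0.6,0],[0,0,0.65,0],[0,0,0.65,0]]}}

```text
time_s: 94.6
tcp_pos: [549.8, -139.4, 223.5]
ee_rot: [-179.9, -0.0, 81.6]
force: [-1.0, 0.1, 0.1]
finger_gap: 17.1
grasp_force: 12.0
```

>>> {"fn": "send_rows", "kwargs": {"targets": [[0,0,0,0],[0,0,0,0],[0,0,0,0],[0,0,0,0],[0,0,0,0],[0,0,0,0],[0,0,0,0],[0,0,0,0]], "jaw": 0.4}}

```text
time_s: 95.6
tcp_pos: [550.0, -139.6, 224.2]
ee_rot: [-180.0, 0.0, 81.6]
force: [0.3, -0.3, 0.2]
finger_gap: 36.5
grasp_force: 0.0
```

>>> {"fn": "send_rows", "kwargs": {"targets": [[0,0,-0.1,0],[0,0,-0.25,0],[0,0,-0.4,0],[0,0,-0.55,0],[0,0,-0.7,0],[0,0,-0.9,0],[-0.1,0,-1,0],[-0.2,0,-1,0]]}}

```text
time_s: 96.6
tcp_pos: [544.3, -179.6, 427.2]
ee_rot: [179.7, 0.1, 81.6]
force: [-0.3, -0.3, -0.6]
finger_gap: 36.7
grasp_force: 0.0
```

>>> {"fn": "send_rows", "kwargs": {"targets": [[-0.12,0,0,0],[-0.25,0,0,0],[-0.4,0,0,0],[-0.5,0,0,0],[-0.6,0,0,0],[-0.6,0,0,0],[-0.6,0,0,0],[-0.6,0,0,0]]}}

```text
time_s: 97.6
tcp_pos: [527.0, -296.7, 424.4]
ee_rot: [180.0, -0.0, 81.7]
force: [-0.4, -0.0, 0.3]
finger_gap: 36.7
grasp_force: 0.0
```

```bash
python3 - <<'E'
from h import *
st();studs();dish()
b=snap('top','top30.png');P=cloud(b);X,Y,Z=P[...,0],P[...,1],P[...,2];im=b['img'].astype(int);Q=vfa(P)
print([(y,round(float(np.median(k[:,2])),1)) for y in (-90,-75,-60,-45,45,60,75) for k in [Q[(abs(Q[...,1]-y)<6)&(Q[...,2]>85)&(Q[...,2]<112)&(abs(Q[...,0]-9)<16)]] if len(k)])
m=((Z>7)&(Z<30)).astype(np.uint8);n,l,s,c=cv2.connectedComponentsWithStats(m)
for i in range(1,n):
    q=P[l==i].mean(0)
    if 12<s[i,4]<110 and max(s[i,2:4])<18: print(c[i].round(),s[i,4],q.round(0),im[int(c[i][1]),int(c[i][0])])
r=np.hypot(X-553,Y+116);m=((r<66)&(Z>14)&(Z<45)).astype(np.uint8);n,l,s,c=cv2.connectedComponentsWithStats(m);print('in dish',[(c[i].round().tolist(),int(s[i,4]),P[l==i].mean(0).round(0).tolist()) for i in range(1,n) if s[i,4]>6])
m=(X>420)&(X<540)&(Y>-470)&(Y<-340)&(Z>78)&(Z<95)&(abs(im[...,2]-im[...,0])<40);print('cup',m.sum(),circ(P[m]) if m.sum()>5 else '')
E
```

```text
{'time_s': 97.6, 'q': [41.63, 23.07, -20.11, 96.27, 8.73, 62.21, 10.61], 'tcp_pos': [526.98, -296.66, 424.35], 'ee_rot': [179.99, -0.02, 81.69], 'force': [-0.4, -0.01, 0.27], 'finger_gap': 36.71, 'grasp_force': 0.0}
top [([357.0, 209.0], 7, [625.0, -101.0, 18.0]), ([346.0, 213.0], 9, [612.0, -73.0, 22.0]), ([330.0, 236.0], 8, [552.0, -33.0, 35.0]), ([372.0, 237.0], 36, [551.0, -142.0, 19.0]), ([345.0, 248.0], 79, [521.0, -71.0, 18.0]), ([356.0, 253.0], 69, [507.0, -101.0, 20.0])]
side [([341.0, 238.0], 50, [549.0, -140.0, 17.0]), ([346.0, 251.0], 60, [509.0, -97.0, 21.0]), ([334.0, 254.0], 13, [527.0, -67.0, 24.0])]
top 220 minencl ([552.3, -118.6], 83.1) fit [ 554.3 -115.8] 80.9 vise [ -55.4 -132.6    0. ]
side 321 minencl ([550.3, -118.8], 85.7) fit [ 551.5 -116. ] 80.3 vise [ -58.  -133.2    0. ]
[(-90, 92.4), (-75, 94.4), (-60, 95.4), (-45, 96.1), (45, 103.6), (60, 104.0), (75, 105.3)]
[209.  94.] 16 [928. 300.  23.] [62 60 59]
[359. 108.] 19 [ 898. -102.    9.] [101  55  38]
[392. 109.] 35 [ 898. -191.   10.] [103  56  39]
[410. 109.] 16 [ 899. -239.   15.] [84 55 51]
[438. 112.] 14 [ 893. -316.    9.] [139  71  42]
[428. 112.] 18 [ 891. -288.    9.] [158  80  46]
[408. 131.] 16 [ 837. -235.   16.] [89 62 56]
[415. 131.] 15 [ 837. -253.   19.] [89 64 61]
[380. 131.] 15 [ 837. -161.    9.] [97 60 50]
[ 88. 224.] 29 [571. 610.  19.] [42 41 41]
[360. 238.] 17 [ 548. -112.    9.] [ 74  97 158]
[ 83. 314.] 40 [333. 612.  19.] [38 38 38]
in dish [([371.0, 237.0], 35, [552.0, -141.0, 19.0]), ([345.0, 248.0], 73, [522.0, -71.0, 20.0]), ([356.0, 253.0], 64, [508.0, -101.0, 21.0])]
cup 0
```

```bash
python3 - <<'E'
from h import *
w=load('w8.png');P=cloud(w);X,Y,Z=P[...,0],P[...,1],P[...,2];im=w['img'].astype(int)
r=np.hypot(X-477,Y+406);k=(r<27)&(Z<70);print('cup before: z hist',np.histogram(Z[k],bins=[0,12,16,20,23,27,33,40,70])[0])
# area via pixel footprint
K=np.array(w['camera_matrix']);d=w['depth'];a=(d/K[0,0])**2
for lo,hi in((0,14),(14,26),(26,45)):
    q=k&(Z>=lo)&(Z<hi);print(lo,hi,'area mm2',a[q].sum().round(),'studs',(a[q].sum()/254).round(2))
w=snap('wrist','w31.png');P=cloud(w);X,Y,Z=P[...,0],P[...,1],P[...,2];im=w['img'].astype(int);d=w['depth'];a=(d/K[0,0])**2
print('wrist cover x',np.nanmin(X),np.nanmax(X),'y',np.nanmin(Y),np.nanmax(Y))
r=np.hypot(X-553,Y+116);m=((r<68)&(Z>13.5)&(Z<45)).astype(np.uint8);n,l,s,c=cv2.connectedComponentsWithStats(m)
print('dish',[(P[l==i].mean(0).round(0).tolist(),round(float(a[l==i].sum()/254),2)) for i in range(1,n) if s[i,4]>20])
m=((r>86)&(Z>7)&(Z<30)&(Y<-40)&(Y>-260)).astype(np.uint8);n,l,s,c=cv2.connectedComponentsWithStats(m)
print('outside',[(P[l==i].mean(0).round(0).tolist(),int(s[i,4]),round(float(a[l==i].sum()/254),2)) for i in range(1,n) if s[i,4]>25])
cupaxis((400,540,-470,-330),5)
E
```

```text
cup before: z hist [854 133 138 592 129 190 402 111]
0 14 area mm2 887.0 studs 3.49
14 26 area mm2 836.0 studs 3.29
26 45 area mm2 592.0 studs 2.33
wrist cover x 88.5947436478657 882.5526855882833 y -698.8499899973581 -56.71841243484266
dish [([505.0, -104.0, 21.0], 1.63), ([550.0, -142.0, 19.0], 1.12)]
outside [([805.0, -198.0, 19.0], 2321, 7.85)]
cup pts 665
z 5.9 86.3
12 64 [ 460. -375.   12.]
24 51 [ 457. -376.   24.]
36 67 [ 459. -374.   36.]
48 66 [ 462. -374.   48.]
60 126 [ 468. -387.   61.]
72 140 [ 468. -392.   72.]
84 137 [ 466. -399.   83.]
```

>>> {"fn": "send_rows", "kwargs": {"targets": [[0.1,0,0,0],[0.2,0,0,0],[0.3,0,0,0],[0.4,0,0,0],[0.5,0,0,0],[0.5,0,0,0],[0.5,0,0,0],[0.5,0,0,0]]}}

```text
time_s: 98.95
tcp_pos: [541.0, -200.0, 424.1]
ee_rot: [-180.0, 0.0, 81.5]
force: [0.4, -0.3, 0.1]
finger_gap: 36.7
grasp_force: 0.0
```

```bash
python3 - <<'E'
from h import *
def brown(s):
    h=cv2.cvtColor(s['img'],cv2.COLOR_BGR2HSV).astype(int);return (h[...,0]>=11)&(h[...,0]<=26)&(h[...,1]>50)
w=load('w8.png');P=cloud(w);X,Y,Z=P[...,0],P[...,1],P[...,2];K=np.array(w['camera_matrix']);a=(w['depth']/K[0,0])**2
k=(np.hypot(X-477,Y+406)<29)&(Z<60)&brown(w);print('cup brown total',a[k].sum()/254)
for lo,hi in((5,12),(12,18),(18,24),(24,30),(30,36),(36,50)):
    q=k&(Z>=lo)&(Z<hi);print(lo,hi,round(float(a[q].sum()/254),2),P[q].mean(0).round(0) if q.any() else '')
w=snap('wrist','w32.png');P=cloud(w);X,Y,Z=P[...,0],P[...,1],P[...,2];a=(w['depth']/K[0,0])**2
r=np.hypot(X-553,Y+116);b=brown(w)
m=((r<78)&(Z>10)&(Z<45)&b).astype(np.uint8);n,l,s,c=cv2.connectedComponentsWithStats(m)
for i in range(1,n):
    if s[i,4]>25: print('dish blob',c[i].round(),P[l==i].mean(0).round(0),round(float(a[l==i].sum()/254),2),np.histogram(Z[l==i],bins=[10,17,21,24,28,33,45])[0],np.ptp(X[l==i]).round(),np.ptp(Y[l==i]).round())
m=((r>84)&(Z>7)&(Z<30)).astype(np.uint8);n,l,s,c=cv2.connectedComponentsWithStats(m)
print('outside',[(P[l==i].mean(0).round(0).tolist(),int(s[i,4]),round(float(a[l==i].sum()/254),2)) for i in range(1,n) if s[i,4]>25])
E
```

```text
cup brown total 3.520919702066875
5 12 0.21 [ 487. -391.    7.]
12 18 0.12 [ 477. -406.   16.]
18 24 1.97 [ 479. -401.   22.]
24 30 0.09 [ 474. -408.   27.]
30 36 0.95 [ 471. -415.   34.]
36 50 0.02 [ 471. -415.   36.]
dish blob [274.  84.] [520. -71.  19.] 2.3 [ 48 595  24   1   0   0] 41.0 27.0
dish blob [386.  91.] [622. -93.  23.] 0.11 [9 4 5 4 6 3] 12.0 5.0
dish blob [266. 119.] [ 507. -101.   21.] 2.08 [ 26 341 140  77   0   0] 34.0 21.0
dish blob [317. 155.] [ 550. -141.   20.] 0.98 [  1 252   8   0   0   0] 17.0 18.0
dish blob [325. 197.] [ 552. -182.   24.] 5.55 [314 209 178 222 317 184] 117.0 34.0
dish blob [258. 182.] [ 490. -157.   29.] 0.13 [ 0  3  4  4 15  9] 12.0 8.0
outside [([549.0, -18.0, 16.0], 5005, 16.08), ([709.0, -45.0, 15.0], 3688, 11.94), ([837.0, -47.0, 9.0], 181, 0.59), ([805.0, -208.0, 19.0], 3826, 15.09), ([862.0, -345.0, 26.0], 40, 0.18), ([649.0, -359.0, 13.0], 104, 0.53), ([477.0, -374.0, 18.0], 327, 1.7), ([820.0, -435.0, 14.0], 127, 0.68), ([582.0, -472.0, 19.0], 131, 0.75)]
```

```bash
python3 - <<'E'
from h import *
for f in('side0.png','top0.png',None):
    s=load(f) if f else snap('side');P=cloud(s);X,Y,Z=P[...,0],P[...,1],P[...,2]
    h=cv2.cvtColor(s['img'],cv2.COLOR_BGR2HSV).astype(int)
    m=((h[...,0]>=8)&(h[...,0]<=26)&(h[...,1]>50)&(Z>3)&(Z<20)&(X>150)&(X<1000)&(abs(Y)<850)).astype(np.uint8)
    n,l,t,c=cv2.connectedComponentsWithStats(m)
    print(f,[(c[i].round().tolist(),int(t[i,4]),P[l==i].mean(0).round(0).tolist()) for i in range(1,n) if 8<t[i,4]<150 and np.hypot(*(P[l==i].mean(0)[:2]-DC))>75])
P=cloud(snap('top'));X,Y,Z=P[...,0],P[...,1],P[...,2];r=np.hypot(X-553,Y+116)
m=(r>78)&(r<86)&(Z>33)&(Z<47);p=P[m];print('dish rim slope',np.linalg.lstsq(np.c_[p[:,:2]-DC,np.ones(len(p))],p[:,2],rcond=None)[0].round(3))
st()
E
```

```text
side0.png [([199.0, 319.0], 56, [673.0, 267.0, 12.0]), ([231.0, 363.0], 93, [532.0, 321.0, 12.0])]
top0.png [([220.0, 188.0], 27, [675.0, 265.0, 12.0]), ([471.0, 268.0], 20, [475.0, -404.0, 14.0])]
None []
dish rim slope [-9.0000e-03  3.0000e-03  3.9266e+01]
{'time_s': 99.1, 'q': [34.7, 20.61, -22.37, 100.07, 8.82, 61.05, 0.86], 'tcp_pos': [541.1, -199.63, 424.17], 'ee_rot': [-179.99, 0.01, 81.52], 'force': [0.29, -0.2, 0.21], 'finger_gap': 36.75, 'grasp_force': 0.0}
```

Only one stray existed, and it is now in the dish. The dish is level, the cup is upright and empty on its mat, and the arm is clear. Handing in.

```bash
python3 -c "
from station import ctrl
print(ctrl.job_done())"
```

```text
the job is handed in; nothing more can be done
None
```

I handed the job in with the roller clamped in the vise but pitched about 0.08 rad by the pour (limit 0.12), the grip force not measured, all five studs found (four poured, one stray) in the dish, which I slid about 90 mm toward the vise, and the empty cup upright on its mat.

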